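Fish a fallen balance weight out of the gap between two cases

TASK

The brass weight has fallen into the narrow gap between the two grey instrument cases. Take the bent steel rod by its wooden handle, work its hook by feel past the weight and behind it, and gently draw the weight out with the rod, upright, until it comes to stand up against the low metal strip on the worktop in front of the gap, never pressing hard on the weight, the cases or the strip. Then lay the rod down flat on the open worktop, away from the gap and the weight, and leave the other things where they are.

Things in the scene. Friction and masses are not known exactly. Their poses are not given: they have to be found in the camera images.
- case_far: Fixed grey case on the far side of the gap, 115 high. Origin on the worktop at the gap's open mouth, foot of its gap wall. x: along the gap, from the mouth (x=0) inward; y: from the gap into this case (x 0 to 190, y 0 to 105). A dark steel strip, 5 high, 12 wide, y -120 to 30, crosses the front, its face 50 to 95 mm out from the mouth (not measured: feel for it). Over 12 N harms case or strip.
- case_near: Like case on the robot's side, parallel; origin at the mouth, foot of its gap wall, axes as case_far's; it fills x 0 to 190, y -105 to 0. Walls 85 to 88 mm apart. Grey plastic trunking lines its wall from x=32 inward (75 high), standing 2 to 8 mm proud; a duct shuts the gap's end, face 126 to 134 mm in. Neither is measured: find them by touch. Over 12 N harms it.
- fallen_weight: Brass weight in the gap: round, 38 diameter up to 38 high, 52 high with its knob, 0.3 to 0.48 kg, upright; origin at the centre of its underside. It stands nearer the far wall, its middle 78 to 90 mm in from the mouth, 17 to 37 mm free between it and the duct. It slides under 1.5 to 4 N; more than 12 N from the rod harms it.
- weight_mid (a point): The middle of the fallen weight, 26 mm above its underside.
- bent_rod: It lies flat: wooden handle 90 long, 18 wide, 28 high, with an 8 mm round steel rod; 0.16 kg. Held 6 mm or more up it clears the strip. Origin below the handle's middle (underside); x from handle to hook, z up. The rod's axis is 5 mm above the underside, straight to x=210, where it bends square to +y; far face x=214; the tip, turned back a little, ends at y=+32. Rod and hook span y -4 to +32.
- rod_grip (a point): The middle of the rod's wooden handle, 14 mm above its underside: where to grasp it, across its 18 mm width. Axes as those of the rod.
- hook_end (a point): The middle of the round end of the hook: 205 mm ahead (x) of the handle's middle and 28 mm to the side (+y).
- small_weight: A smaller brass weight, 29 diameter, 38 high, left of the far case: to be left alone. Origin at the centre of its underside.
- tiny_weight: The smallest brass weight, 24 diameter, 30 high, beside it: to be left alone. Origin at the centre of its underside.
There are look-alikes about, which are no part of the job. What is shaped like the fallen_weight but black or turquoise is not meant.

How it is judged:
On the way, in this order (a step that is already met when the one before it is completed fails the run):
1. the hook of the bent rod is behind the weight, on the duct's side of it, with the weight still in the gap (x of fallen_weight in the frame of case_far above 0.03 m and x of hook_end in the frame of case_far above 0.09 m and y of hook_end in the frame of case_far between -0.036 and 0 m and height (world z) of hook_end below 0.04 m and horizontal distance between hook_end and weight_mid below 0.05 m), for 0.1 s.
2. the weight, drawn out of the gap, is pulled up against the strip (over 0.3 N) with the rod behind it (x of fallen_weight in the frame of case_far below -0.022 m and contact force between fallen_weight and case_far above 0.3 N and contact force between fallen_weight and bent_rod above 0.3 N), for 0.1 s.
At the end, for the whole second after the job is handed in: the weight stands upright at rest between mouth and strip, wholly outside the gap (middle 22 to 85 mm out, not beyond the strip's ends); the rod lies flat at rest, hook out of the gap, not touching the weight, hook and handle each over 60 mm from the weight's middle (x of fallen_weight in the frame of case_far between -0.085 and -0.022 m and y of fallen_weight in the frame of case_far between -0.125 and 0.03 m and angle between each of fallen_weight, bent_rod's own z axis and vertical below 0.1 rad and height (world z) of fallen_weight below 0.005 m and linear speed of each of fallen_weight, bent_rod below 0.01 m/s and height (world z) of bent_rod below 0.006 m and horizontal distance between each of hook_end, rod_grip and weight_mid above 0.06 m and (x of hook_end in the frame of case_far below -0.01 m or y of hook_end in the frame of case_far above 0.1 m or y of hook_end in the frame of case_far below -0.17 m) and contact force between bent_rod and fallen_weight below 0.05 N).
It fails at once if a case, its trunking or the strip pressed with more than 12 N (contact force between any of case_far, case_near and anything else above 12 N).
It fails at once if the weight pressed with more than 12 N by the rod (contact force between fallen_weight and bent_rod above 12 N).
It fails at once if the weight handled with the fingers while in the gap (contact force between the fingers and fallen_weight above 0.5 N and x of fallen_weight in the frame of case_far above -0.015 m).
It fails at once if the fallen weight tipped or lifted (angle between fallen_weight's own z axis and vertical above 0.4 rad or height (world z) of fallen_weight above 0.03 m).
It fails at once if another weight disturbed (distance of any of small_weight, tiny_weight from where it was at the start of the episode above 0.02 m).
It also fails if it takes over 64 s, if anything falls off the work surface, if the arm or the gripper's body presses on something with over 40 N, if the wrist force passes 120 N, or if a joint passes its speed limit or range.

ROBOT

A 7-joint arm with a two-finger parallel gripper is mounted at the origin on a cart in front of the work surface, level with it; the furniture and walls round the work are solid. World frame = base frame: x ahead of the robot, y to its left, z up, the work surface at z = 0. Lengths are in m, angles in rad, forces in N, time in s.
With the tool pointing down it reaches from about 0.35 to 0.9 m from the base axis. Payload 19.9 kg.
Tool frame: the origin (TCP) lies midway between the tips of the shut fingers; the grasp point (between the pads) lies 19 mm behind it; z points along the fingers, y is the direction in which the jaws open and shut (so a half turn about z gives the same grasp; the last joint's range is limited). The gripper opens to 85 mm and grips with 20 to 120 N. Pads are 22 mm wide; open, the fingers measure 114 mm over their backs; the gripper's body (76 mm by 85 mm) begins 54 mm behind the grasp point. The pads swing forward as they close: fully open they stand 13 mm farther back than shut.
Start: joints at [-1.206, 0.417, -0.01, 1.614, 0.005, 1.111, -0.053], TCP at [0.247, 0.574, 0.204] pointing down, gripper open.
Joint ranges: [-2.81, 2.81], [-0.39, 2.02], [-1.27, 1.25], [0.06, 2.57], [-1.19, 4.33], [0.19, 2], [-2.82, 2.82]. Speed limits (rad/s): [1.89, 1.89, 2.39, 2.39, 3.01, 3.01, 3.01].

INTERFACE

Orientations are given as a rotation vector (axis times angle).
In Python, from plant import arm, viewer gives the robot as it stands.
- The arm moves only by the tool send_rows, never from a script. Its argument "series" is a list of rows, each an object of numbers: "dx", "dy", "dz": the shift along the world's x, y, z in m; "ax", "ay", "az": the turn, a rotation vector about the world's x, y, z in degrees; "gripper": the closure, from 0 (fully open) to 1 (shut). A call has 1 to 5 rows; each row shifts and turns the commanded pose from where the row before left it; what a row does not reach is not made up. A row lasts 1/10 s, in which the tool goes at most 50 mm and 8.59 degrees, less where a joint would pass 70% of its speed; a pose out of reach is approached as far as the arm can. A call is refused whole if a number of a shift passes 0.05 or a number of a turn 8.59, either way. A call with a gripper value outside its range is refused whole. The fingers move at their own pace and stop on an object; "squeeze" is the grip in N (left out, the last holds). Time passes only in rows, so rows that do not move let the fingers close. It gives the time, the measured TCP pose, the force and the opening at its end, in the units of the state.
- arm.state(): the state, without advancing time (a new reading comes with each control period).
- viewer.camera(name): name is "scene" or "top" or "wrist"; returns the picture (420x560x3 uint8, red, green, blue); there is no depth.
- viewer.camera_params(name): a dict with "mtx" (3x3 intrinsics, pixels), "cam_to_world" (4x4, takes a point from camera to world coordinates). Camera axes: x right, y up, looking along -z (the intrinsics and any distortion apply to the point x, -y, -z); pixel columns grow to the right and rows downward; lengths in m; the calibration is good to about 2 mm. The wrist camera is an equidistant fisheye: a pixel r from the principal point sees the ray r / f radians off the axis. A picture is of the moment at which its call begins: read the wrist's pose just before it. camera_params takes no time and is no camera call; for the wrist camera it gives the pose at the moment of the call.
- arm.close_job(): hands the job in, once; it reports no verdict.
The state is a dict: "time": time; "joints": joint angles; "joint_velocities": joint speeds; "effort": joint torques, N m; "tcp_pos": TCP position; "tcp_rot": TCP orientation; "force": force on the tool from outside, world axes, zero at the start; "moment": the same for the moment, N m; "finger_gap": finger opening in m.
Only numpy, scipy, OpenCV 4.12 (cv2) and the standard library are available. Lean on these libraries where they do the work, as an engineer would, in place of code of your own. Each camera call takes 0.05 s, during which the arm holds its last target.

## Working session

There is one attempt and no reset: what is moved stays moved. The work goes in short steps, Python scripts to look and compute and a tool call to move; the robot and the scene stay as the last step left them, time stands still between calls to the robot, and variables do not carry over. Pictures are saved under pics/ and viewed, and the job is handed in when it is done.

Besides the shell and the picture viewer there is one more tool, called in YAML: its name, and indented under it one key for each argument. send_rows: Moves the arm, as the interface text tells. Its arguments: {"type":"object","properties":{"series":{"type":"array"},"squeeze":{"type":"number"}},"required":["series"]}

```bash
mkdir -p pics; ls; python3 - <<'E'
from plant import arm, viewer
import cv2,json
s=arm.state();print(s)
for n in ("scene","top","wrist"):
    im=viewer.camera(n);cv2.imwrite(f"pics/a_{n}.png",im[:,:,::-1]);p=viewer.camera_params(n);print(n,p)
E
```

```text
pics
{'time': 0.0, 'joints': array([-1.20549245,  0.41801379, -0.01026216,  1.61419818,  0.00467866,
        1.1107381 , -0.05299471]), 'joint_velocities': array([-0.00026043, -0.00012607,  0.00048985, -0.00144572, -0.00181966,
        0.00104333,  0.00147435]), 'effort': array([-8.22929360e-04, -8.64468241e+01,  6.78152684e-01, -4.34896588e+01,
        1.90439966e-02,  7.51771848e-03, -2.67531192e-05]), 'tcp_pos': array([0.24716498, 0.57360264, 0.20292556]), 'tcp_rot': array([-6.34624191e-01, -3.07664480e+00,  2.07653861e-03]), 'force': array([-0.64548487,  0.06872562,  0.66376826]), 'moment': array([-0.04664819, -0.0096495 ,  0.05320923]), 'finger_gap': 0.08566222638237449}
scene {'mtx': array([[380.46677982,   0.        , 275.77514918],
       [  0.        , 380.46677982, 209.70585421],
       [  0.        ,   0.        ,   1.        ]]), 'cam_to_world': array([[-4.64714685e-01,  4.35837211e-01, -7.70769866e-01,
        -1.19819877e-01],
       [-8.85460407e-01, -2.29092971e-01,  4.04321998e-01,
         5.01439083e-01],
       [-3.59386568e-04,  8.70380569e-01,  4.92379463e-01,
 
[... 367 characters left out ...]
9999131 ,  0.00908314,  0.00955501,  0.15688786],
       [ 0.01003812,  0.05472063,  0.99845125,  1.05296163],
       [ 0.        ,  0.        ,  0.        ,  1.        ]])}
wrist {'mtx': array([[325.1922621 ,   0.        , 284.33617217],
       [  0.        , 325.1922621 , 210.65003659],
       [  0.        ,   0.        ,   1.        ]]), 'cam_to_world': array([[ 3.95333847e-01, -8.82004346e-01, -2.56475112e-01,
         1.82960435e-01],
       [ 9.18537442e-01,  3.79506430e-01,  1.10742208e-01,
         6.00960459e-01],
       [-3.41154372e-04, -2.79362136e-01,  9.60185753e-01,
         3.73241265e-01],
       [ 0.00000000e+00,  0.00000000e+00,  0.00000000e+00,
         1.00000000e+00]])}
```

View pics/a_top.png

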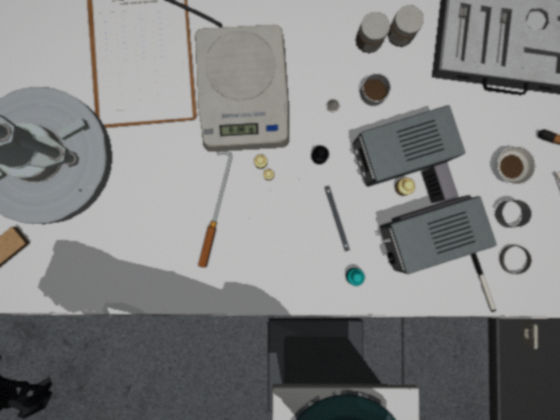

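View pics/a_scene.png

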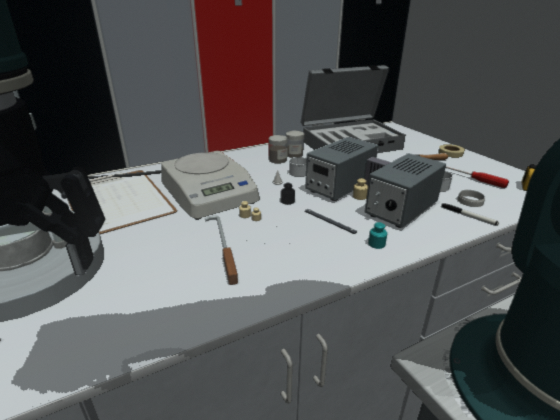

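View pics/a_wrist.png

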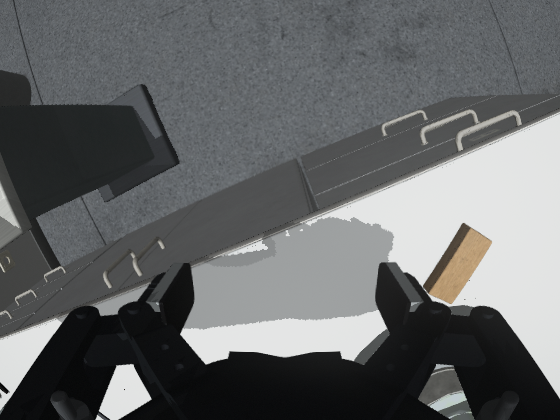

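```bash
cat > h.py <<'E'
import numpy as np, cv2
from plant import arm, viewer
from scipy.spatial.transform import Rotation as R
def px2w(name,u,v,z,p=None):
    p=p or viewer.camera_params(name);K=p["mtx"];T=p["cam_to_world"]
    a=(u-K[0,2])/K[0,0];b=(v-K[1,2])/K[1,1]
    if name=="wrist":
        r=np.hypot(a,b);d=np.array([a/r*np.sin(r),-b/r*np.sin(r),-np.cos(r)]) if r>0 else np.array([0,0,-1.])
    else: d=np.array([a,-b,-1.])
    d=T[:3,:3]@d;o=T[:3,3];return o+d*(z-o[2])/d[2]
def w2px(name,P,p=None):
    p=p or viewer.camera_params(name);K=p["mtx"];T=p["cam_to_world"]
    c=T[:3,:3].T@(np.asarray(P,float)-T[:3,3]);x,y,z=c[0],-c[1],-c[2]
    if name=="wrist":
        r=np.hypot(x,y);t=np.arctan2(r,z);a,b=t*x/r,t*y/r
    else:a,b=x/z,y/z
    return np.array([K[0,0]*a+K[0,2],K[1,1]*b+K[1,2]])
def crop(im,x0,y0,x1,y1,s,fn):
    c=cv2.resize(im[y0:y1,x0:x1],None,fx=s,fy=s,interpolation=cv2.INTER_CUBIC);cv2.imwrite(fn,c)
E
python3 - <<'E'
from h import *
im=cv2.imread("pics/a_top.png")
crop(im,310,100,500,280,4,"pics/b1.png");crop(im,180,130,290,280,4,"pics/b2.png")
im=cv2.imread("pics/a_scene.png")
crop(im,190,130,460,290,2.9,"pics/b3.png")
E
```

```text
(no output)
```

View pics/b1.png

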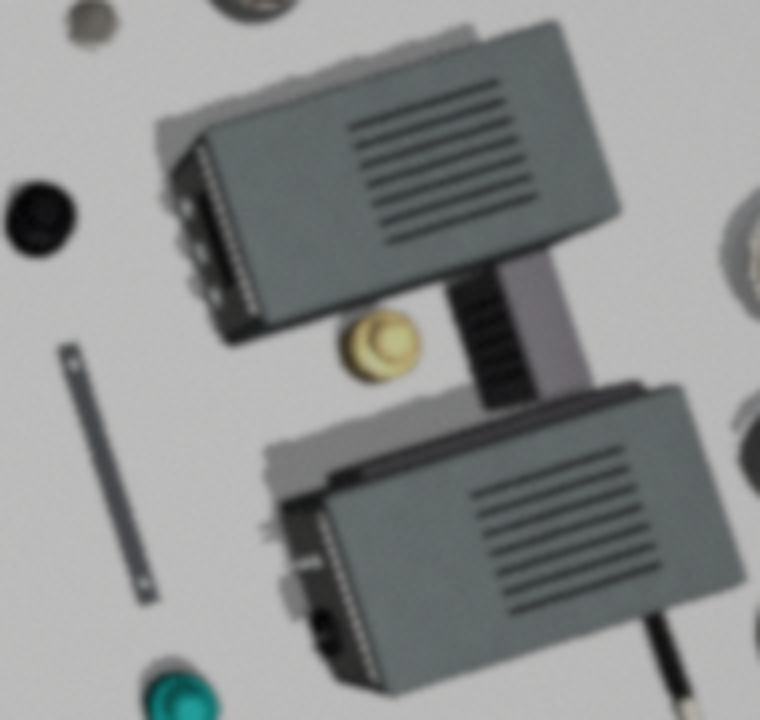

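View pics/b2.png

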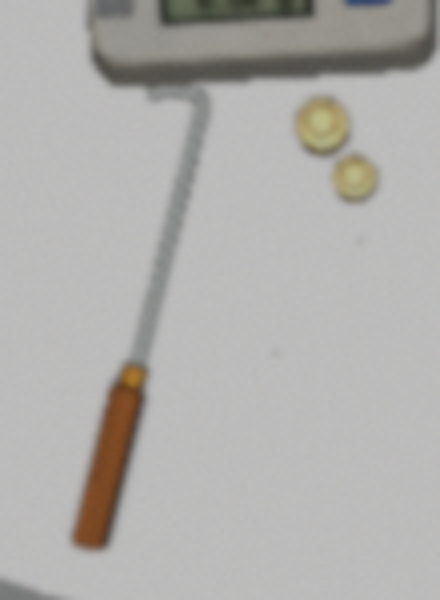

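View pics/b3.png

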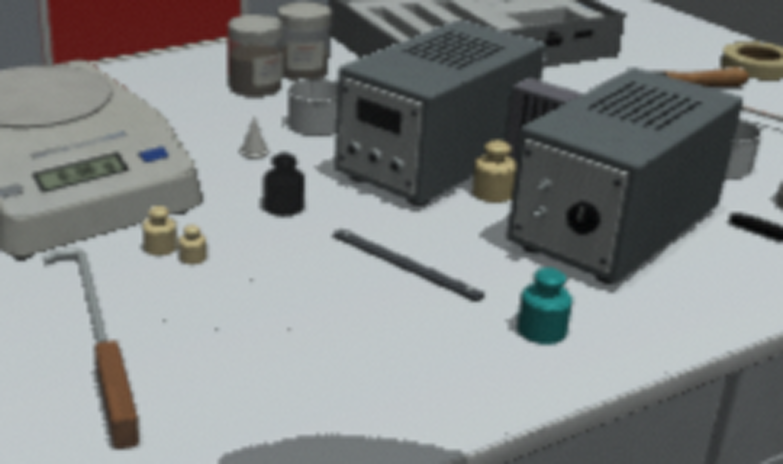

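```bash
python3 - <<'E'
from h import *
f=lambda x,y,z:px2w("top",310+x/4,100+y/4,z)
np.set_printoptions(precision=4,suppress=True)
far=[f(*q,.115) for q in((208,130),(555,20),(620,213),(265,328))]
near=[f(*q,.115) for q in((328,490),(680,385),(745,580),(395,695))]
print("far",*far,"near",*near,sep="\n")
for A in(far,near):
    for i in range(4):
        d=A[(i+1)%4]-A[i];print(np.linalg.norm(d),np.degrees(np.arctan2(d[1],d[0])))
print("strip",f(68,346,.005),f(150,602,.005))
print("weight knob",f(394,338,.052), "body", f(383,346,.036))
print("duct base/front", f(450,285,.0),f(490,408,0))
print("duct top l", f(450,285,.075),f(490,408,.075))
print("foot far", f(232,345,0), "near trunk front top",f(330,480,.075))
g=lambda x,y,z:px2w("top",180+x/4,130+y/4,z)
print("handle",g(125,387,.028),g(90,545,.02),"bend",g(200,95,.005),"tip",g(150,95,.005),"mid rod",g(141,360,.009))
print("small",g(322,123,.036),g(355,177,.03))
s=arm.state();print(R.from_rotvec(s["tcp_rot"]).as_matrix())
E
```

```text
far
[ 0.6833 -0.0158  0.115 ]
[ 0.7408 -0.1897  0.115 ]
[ 0.6438 -0.2211  0.115 ]
[ 0.5845 -0.0439  0.115 ]
near
[ 0.5045 -0.0748  0.115 ]
[ 0.5581 -0.2499  0.115 ]
[ 0.462  -0.2806  0.115 ]
[ 0.4043 -0.1073  0.115 ]
0.18322114966986813 -71.70770538631317
0.10199490715662743 -162.07240330985715
0.18682884285413695 108.4884987764693
0.10272081676202204 15.91780295634372
0.18303080558307253 -72.97627691684562
0.10092213415858509 -162.25593381641653
0.18264739218929357 108.41827488282452
0.10537308523980231 17.9515550029538
strip [0.5867 0.0416 0.005 ] [ 0.4461 -0.0039  0.005 ]
weight knob [ 0.5875 -0.1257  0.052 ] body [ 0.585  -0.1243  0.036 ]
duct base/front [ 0.6235 -0.1719  0.    ] [ 0.555  -0.1936  0.    ]
duct top l [ 0.6126 -0.1485  0.075 ] [ 0.549  -0.1686  0.075 ]
foot far [ 0.5887 -0.0502  0.    ] near trunk front top [ 0.5111 -0.0858  0.075 ]
handle [0.4951 0.2924 0.028 ] [0.4101 0.3109 0.02  ] bend [0.6575 0.2566 0.005 ] tip [0.6572 0.2843 0.005 ] mid rod [0.5104 0.2864 0.009 ]
small [0.6375 0.1881 0.036 ] [0.6093 0.1701 0.03  ]
[[-0.9184  0.3957 -0.0003]
 [ 0.3957  0.9184 -0.0009]
 [-0.0001 -0.001  -1.    ]]
```

send_rows:
  series:
    - {"dx": 0.035,"dy": -0.045,"az": 5.5}
    - {"dx": 0.035,"dy": -0.045,"az": 5.5}
    - {"dx": 0.035,"dy": -0.045}
    - {"dx": 0.035,"dy": -0.045}
    - {"dx": 0.035,"dy": -0.045}

```text
$.series[0]: bad value
```

send_rows:
  series:
    - {"dx": 0.03,"dy": -0.045}
    - {"dz": -0.03}
    - {"dz": -0.03}
    - {"dz": 0}

```text
$.series[0]: bad value
```

```bash
python3 - <<'E'
from h import *
s=arm.state();print(s["time"],s["tcp_pos"],s["force"]);M=R.from_rotvec(s["tcp_rot"]).as_matrix();print(M,np.degrees(np.arctan2(M[1,1],M[0,1])))
p=viewer.camera_params("wrist");im=viewer.camera("wrist");cv2.imwrite("pics/c.png",im[:,:,::-1]);import pickle;pickle.dump(p,open("c.pkl","wb"))
E
```

```text
0.15 [0.24720476 0.57370801 0.20309133] [ 0.43687839  0.5302387  -0.83717008]
[[-9.18376580e-01  3.95707426e-01 -2.99550110e-04]
 [ 3.95707528e-01  9.18376111e-01 -9.33096498e-04]
 [-9.41335481e-05 -9.75468205e-04 -9.99999520e-01]] 66.68988653858008
```

View pics/c.png

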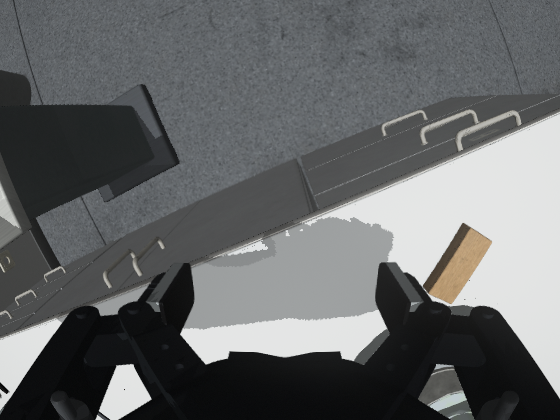

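The call was refused; I'll try again with every key in each row.

send_rows:
  series:
    - {"dx": 0.035,"dy": -0.045,"dz": 0.0,"ax": 0,"ay": 0,"az": 5.5,"gripper": 0}
    - {"dx": 0.035,"dy": -0.045,"dz": 0.0,"ax": 0,"ay": 0,"az": 5.5,"gripper": 0}
    - {"dx": 0.035,"dy": -0.045,"dz": 0.0,"ax": 0,"ay": 0,"az": 0,"gripper": 0}
    - {"dx": 0.035,"dy": -0.045,"dz": 0.0,"ax": 0,"ay": 0,"az": 0,"gripper": 0}
    - {"dx": 0.035,"dy": -0.045,"dz": 0.0,"ax": 0,"ay": 0,"az": 0,"gripper": 0}

```text
time: 0.7
tcp_pos: [0.4017, 0.3748, 0.2036]
tcp_rot: [0.337, 3.123, 0.0]
force: [1.6, 0.8, 0.2]
finger_gap: 0.0852
```

send_rows:
  series:
    - {"dx": 0.03,"dy": -0.047,"dz": 0.0,"ax": 0,"ay": 0,"az": 0,"gripper": 0.4}
    - {"dx": 0,"dy": 0,"dz": -0.03,"ax": 0,"ay": 0,"az": 0,"gripper": 0.4}
    - {"dx": 0,"dy": 0,"dz": -0.03,"ax": 0,"ay": 0,"az": 0,"gripper": 0.4}
    - {"dx": 0,"dy": 0,"dz": 0,"ax": 0,"ay": 0,"az": 0,"gripper": 0.4}

```text
time: 1.1
tcp_pos: [0.4262, 0.333, 0.1405]
tcp_rot: [-0.337, -3.12, 0.006]
force: [-1.4, 0.9, -0.3]
finger_gap: 0.0515
```

```bash
python3 - <<'E'
from h import *
s=arm.state();print(s["time"],s["tcp_pos"],s["force"]);M=R.from_rotvec(s["tcp_rot"]).as_matrix();print(M,np.degrees(np.arctan2(M[1,1],M[0,1])))
p=viewer.camera_params("wrist");im=viewer.camera("wrist");cv2.imwrite("pics/c2.png",im[:,:,::-1]);import pickle;pickle.dump(p,open("c.pkl","wb"))
E
```

```text
1.1 [0.42619733 0.33296497 0.14051296] [-1.36333912  0.92463101 -0.34608473]
[[-0.97692196  0.21355798 -0.00405901]
 [ 0.21357289  0.9769202  -0.00367966]
 [ 0.00317951 -0.00446163 -0.99998499]] 77.66893440295235
```

View pics/c2.png

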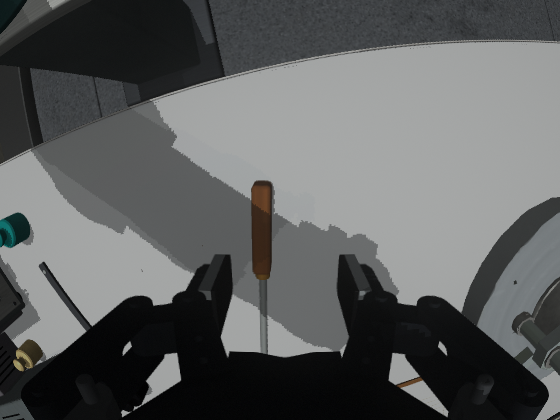

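```bash
python3 - <<'E'
from h import *
import pickle;p=pickle.load(open("c.pkl","rb"))
a=px2w("wrist",262,183,.027,p);b=px2w("wrist",262,274,.027,p);c=px2w("wrist",264,345,.007,p)
for q in(a,b,c,(a+b)/2):print(q)
d=b-a;print(np.linalg.norm(d),np.degrees(np.arctan2(d[1],d[0])));d=c-a;print(np.degrees(np.arctan2(d[1],d[0])))
E
```

```text
[0.40873765 0.31528406 0.027     ]
[0.49629606 0.29418661 0.027     ]
[0.60004157 0.26919268 0.007     ]
[0.45251686 0.30473533 0.027     ]
0.09006429927037359 -13.547342517289128
-13.546253121805886
```

send_rows:
  series:
    - {"dx": 0.026,"dy": -0.03,"dz": 0,"ax": 0,"ay": 0,"az": -0.7,"gripper": 0.4}
    - {"dx": 0,"dy": 0,"dz": -0.04,"ax": 0,"ay": 0,"az": 0,"gripper": 0.4}
    - {"dx": 0,"dy": 0,"dz": -0.04,"ax": 0,"ay": 0,"az": 0,"gripper": 0.4}
    - {"dx": 0,"dy": 0,"dz": 0,"ax": 0,"ay": 0,"az": 0,"gripper": 0.4}

```text
time: 1.55
tcp_pos: [0.452, 0.3036, 0.0612]
tcp_rot: [-0.355, -3.118, 0.006]
force: [-0.7, -0.4, -0.0]
finger_gap: 0.0512
```

```bash
cat > st.py <<'E'
from h import *
np.set_printoptions(precision=4,suppress=True)
s=arm.state();M=R.from_rotvec(s["tcp_rot"]).as_matrix();print(s["time"],s["tcp_pos"],"F",s["force"],"gap",s["finger_gap"],"tz",M[:,2],"yaw",np.degrees(np.arctan2(M[1,1],M[0,1])),"qd",np.abs(s["joint_velocities"]).max())
E
python3 st.py
```

```text
1.55 [0.452  0.3036 0.0612] F [-0.7246 -0.4344 -0.0238] gap 0.051167341593872324 tz [-0.0042 -0.0032 -1.    ] yaw 77.01713898624257 qd 0.09080207657950581
```

send_rows:
  series:
    - {"dx": 0.0,"dy": 0,"dz": -0.03,"ax": 0,"ay": 0,"az": 0,"gripper": 0.4}
    - {"dx": 0,"dy": 0,"dz": -0.025,"ax": 0,"ay": 0,"az": 0,"gripper": 0.4}
    - {"dx": 0,"dy": 0,"dz": 0,"ax": 0,"ay": 0,"az": 0,"gripper": 0.4}
    - {"dx": 0,"dy": 0,"dz": 0,"ax": 0,"ay": 0,"az": 0,"gripper": 0.4}

```text
time: 1.95
tcp_pos: [0.4545, 0.3054, 0.0108]
tcp_rot: [0.355, 3.12, 0.002]
force: [0.8, -0.7, 1.2]
finger_gap: 0.0511
```

```bash
python3 st.py
```

```text
1.95 [0.4545 0.3054 0.0108] F [ 0.8255 -0.6539  1.2043] gap 0.05106326708233205 tz [ 0.0012  0.0009 -1.    ] yaw 77.0163300180564 qd 0.015305267750117828
```

send_rows:
  series:
    - {"dx": -0.001,"dy": -0.001,"dz": -0.006,"ax": 0,"ay": 0,"az": 0,"gripper": 0.4}
    - {"dx": 0,"dy": 0,"dz": 0,"ax": 0,"ay": 0,"az": 0,"gripper": 0.4}

```text
time: 2.15
tcp_pos: [0.453, 0.3038, 0.0035]
tcp_rot: [0.356, 3.121, 0.001]
force: [0.1, 0.3, -0.1]
finger_gap: 0.0513
```

```bash
python3 st.py
```

```text
2.15 [0.453  0.3038 0.0035] F [ 0.1499  0.2763 -0.0822] gap 0.05134970175319676 tz [ 0.0009  0.0006 -1.    ] yaw 76.99860171261469 qd 0.005903144350669355
```

send_rows:
  series:
    - {"dx": 0,"dy": 0,"dz": 0,"ax": 0,"ay": 0,"az": 0,"gripper": 1}
    - {"dx": 0,"dy": 0,"dz": 0,"ax": 0,"ay": 0,"az": 0,"gripper": 1}
    - {"dx": 0,"dy": 0,"dz": 0,"ax": 0,"ay": 0,"az": 0,"gripper": 1}
    - {"dx": 0,"dy": 0,"dz": 0,"ax": 0,"ay": 0,"az": 0,"gripper": 1}
    - {"dx": 0,"dy": 0,"dz": 0,"ax": 0,"ay": 0,"az": 0,"gripper": 1}
  squeeze: 80

```text
time: 2.65
tcp_pos: [0.4527, 0.3035, 0.0026]
tcp_rot: [0.356, 3.121, -0.0]
force: [-0.3, -0.7, -1.5]
finger_gap: 0.0004
```

```bash
python3 st.py
```

```text
2.65 [0.4527 0.3035 0.0026] F [-0.272  -0.6812 -1.4684] gap 0.0003628175973050021 tz [ 0.     -0.0001 -1.    ] yaw 76.99133294524388 qd 0.0010773157883080722
```

```bash
python3 - <<'E'
from h import *
im=viewer.camera("wrist");cv2.imwrite("pics/d1.png",im[:,:,::-1])
im=viewer.camera("scene")[:,:,::-1];crop(im,150,180,420,340,2.9,"pics/d2.png")
E
```

```text
(no output)
```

View pics/d1.png

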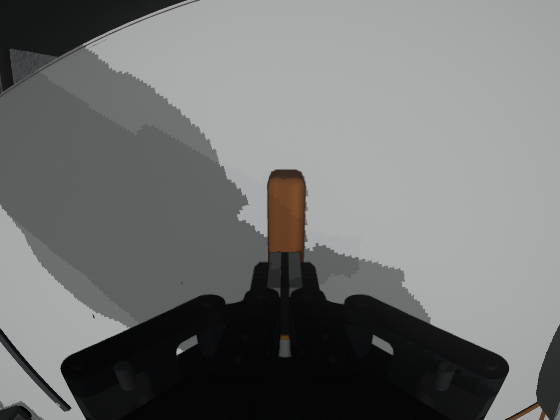

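View pics/d2.png

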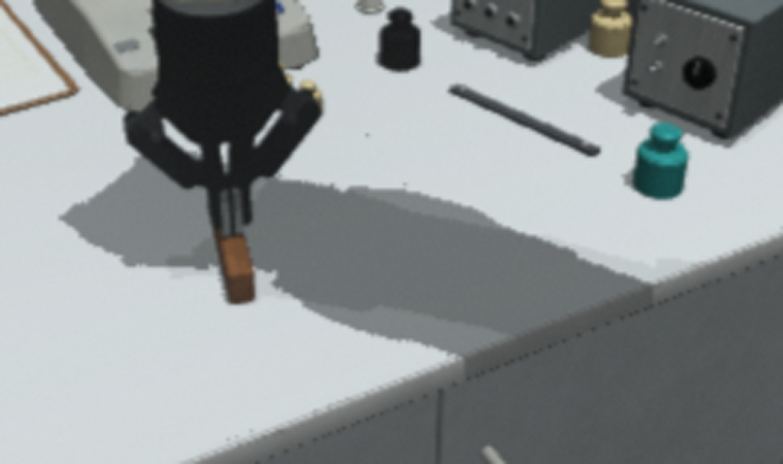

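send_rows:
  series:
    - {"dx": 0,"dy": 0,"dz": 0.02,"ax": 0,"ay": 0,"az": 0,"gripper": 1}
    - {"dx": 0,"dy": 0,"dz": 0.02,"ax": 0,"ay": 0,"az": 0,"gripper": 1}
    - {"dx": 0,"dy": 0,"dz": 0,"ax": 0,"ay": 0,"az": 0,"gripper": 1}
    - {"dx": 0,"dy": 0,"dz": 0,"ax": 0,"ay": 0,"az": 0,"gripper": 1}

```text
time: 3.15
tcp_pos: [0.4527, 0.3036, 0.0426]
tcp_rot: [0.356, 3.121, 0.0]
force: [-0.2, 0.3, 0.4]
finger_gap: 0.0
```

```bash
python3 st.py; python3 - <<'E'
from h import *
im=viewer.camera("wrist");cv2.imwrite("pics/e1.png",im[:,:,::-1])
im=viewer.camera("scene")[:,:,::-1];crop(im,150,180,420,340,2.9,"pics/e2.png")
E
```

```text
3.15 [0.4527 0.3036 0.0426] F [-0.1808  0.33    0.3671] gap 3.789776304127436e-05 tz [ 0.0005  0.0003 -1.    ] yaw 76.99409377588739 qd 0.01885854097425072
```

View pics/e1.png

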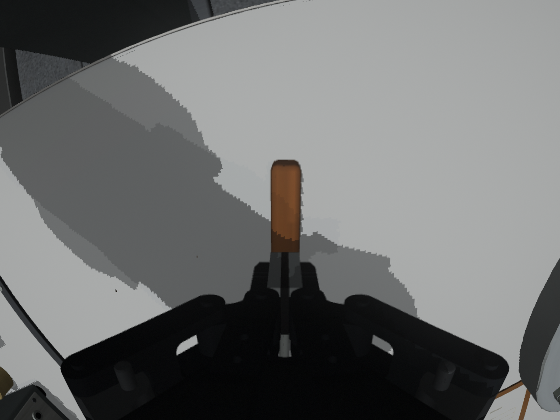

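View pics/e2.png

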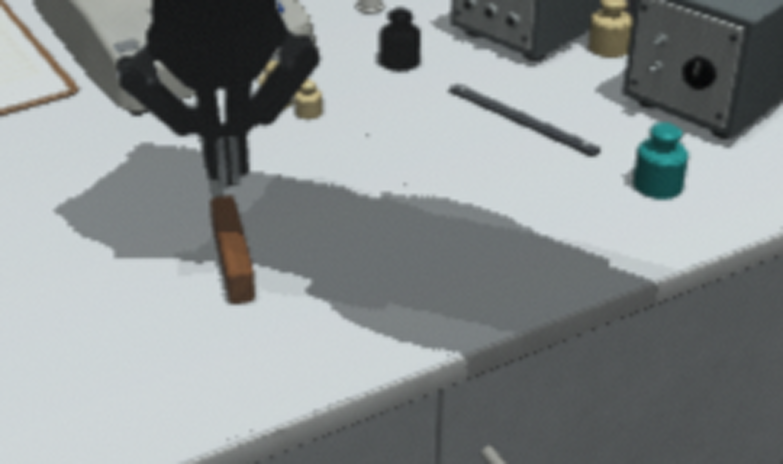

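```bash
python3 - <<'E'
from h import *
for P in ([.4527,.3036,.0426],[.4527,.3036,.0026],[.4087,.3153,.02],[.4963,.294,.028],[.409,.315,.014]):
    q=w2px("scene",P);w=w2px("wrist",P);t=w2px("top",P);print(P,"crop",(q-[150,180])*2.9,"wrist",w,"top",t)
im=viewer.camera("top")[:,:,::-1];crop(im,180,130,290,280,4,"pics/e3.png")
E
```

```text
[0.4527, 0.3036, 0.0426] crop [228.82699859 214.28057178] wrist [286.26682536 246.23668976] top [204.69506938 246.62040138]
[0.4527, 0.3036, 0.0026] crop [232.38827612 261.74475981] wrist [285.93306835 223.71890711] top [207.35248028 246.30906823]
[0.4087, 0.3153, 0.02] crop [239.26380549 283.88596237] wrist [288.71887351 160.1217888 ] top [200.4309606  266.89297403]
[0.4963, 0.294, 0.028] crop [219.99549113 194.9538637 ] wrist [286.6562417  299.96594186] top [210.51489339 226.17139482]
[0.409, 0.315, 0.014] crop [240.04528187 290.74886533] wrist [288.21932262 159.46218536] top [201.00092965 266.58985665]
```

View pics/e3.png

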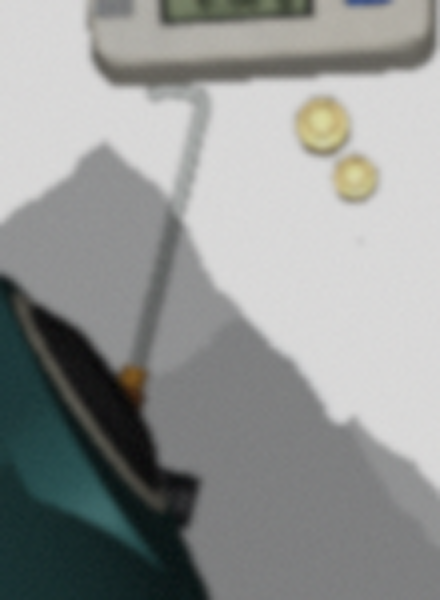

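```bash
python3 - <<'E'
from h import *
s=arm.state();print(s["tcp_pos"]);t=s["tcp_pos"]
for dz in(0,.005,.01,.02,.03,.04):
    P=t+[0,0,dz];print(dz,w2px("wrist",P),(w2px("scene",P)-[150,180])*2.9)
    a=np.radians(77);u=np.array([-np.sin(a),np.cos(a),0])*.011
    print("   front edge",w2px("wrist",P+u),(w2px("scene",P+u)-[150,180])*2.9)
im=viewer.camera("wrist")[:,:,::-1];crop(im,230,150,340,370,3,"pics/f1.png")
im=viewer.camera("scene")[:,:,::-1];crop(im,180,200,260,300,6,"pics/f2.png")
E
```

```text
[0.45229964 0.30320395 0.04184207]
0 [285.49717513 245.32396286] [229.67276784 215.3549814 ]
   front edge [285.52540784 226.93113072] [232.1845755 224.9454998]
0.005 [285.52638981 248.76420522] [229.21714636 209.24833011]
   front edge [285.55645231 229.9589015 ] [231.73166317 218.79340174]
0.01 [285.55707484 252.38582838] [228.75845911 203.10058857]
   front edge [285.58914686 233.15385609] [231.27566423 212.59937696]
0.02 [285.62328627 260.22956085] [227.83176267 190.68016456]
   front edge [285.66001107 240.10101554] [230.35427945 200.0838211 ]
0.03 [285.6967676  268.98177473] [226.89242505 178.09031209]
   front edge [285.73918594 247.89932597] [229.4201626  187.39532028]
0.04 [285.77865328 278.79481998] [225.94018583 165.32754055]
   front edge [285.82811061 256.70455146] [228.47304795 174.53026484]
```

View pics/f1.png

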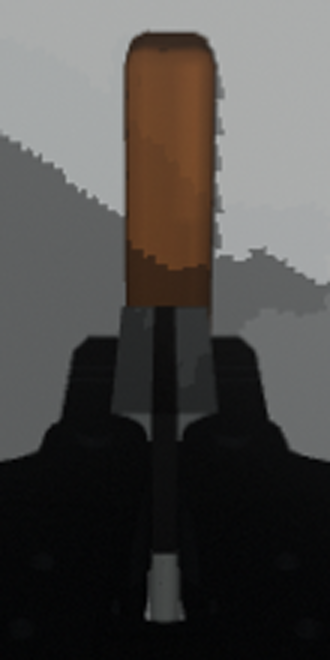

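View pics/f2.png

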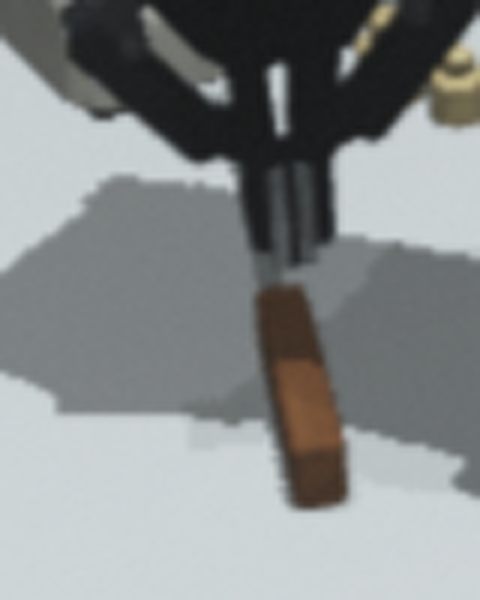

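The shut fingertips appear in both the wrist and scene views about 32 mm above the reported TCP, which explains the missed grasp: the fingers closed just above the handle. I'll open and go down again, watching the force.

send_rows:
  series:
    - {"dx": 0,"dy": 0,"dz": 0,"ax": 0,"ay": 0,"az": 0,"gripper": 0.45}
    - {"dx": 0,"dy": 0,"dz": 0,"ax": 0,"ay": 0,"az": 0,"gripper": 0.45}
    - {"dx": 0,"dy": 0,"dz": 0,"ax": 0,"ay": 0,"az": 0,"gripper": 0.45}
    - {"dx": 0,"dy": 0,"dz": -0.02,"ax": 0,"ay": 0,"az": 0,"gripper": 0.45}
    - {"dx": 0,"dy": 0,"dz": 0,"ax": 0,"ay": 0,"az": 0,"gripper": 0.45}

```text
time: 3.9
tcp_pos: [0.4517, 0.3028, 0.021]
tcp_rot: [-0.355, -3.119, 0.003]
force: [0.2, -0.0, 0.5]
finger_gap: 0.0471
```

send_rows:
  series:
    - {"dx": 0,"dy": 0,"dz": -0.02,"ax": 0,"ay": 0,"az": 0,"gripper": 0.45}
    - {"dx": 0,"dy": 0,"dz": -0.01,"ax": 0,"ay": 0,"az": 0,"gripper": 0.45}
    - {"dx": 0,"dy": 0,"dz": 0,"ax": 0,"ay": 0,"az": 0,"gripper": 0.45}

```text
time: 4.2
tcp_pos: [0.452, 0.303, -0.0083]
tcp_rot: [-0.356, -3.12, 0.003]
force: [-0.4, 0.4, 0.2]
finger_gap: 0.047
```

```bash
python3 st.py; python3 - <<'E'
from h import *
im=viewer.camera("wrist")[:,:,::-1];cv2.imwrite("pics/g1.png",im)
im=viewer.camera("scene")[:,:,::-1];crop(im,180,200,260,300,6,"pics/g2.png")
E
```

```text
4.2 [ 0.452   0.303  -0.0083] F [-0.4085  0.4299  0.2104] gap 0.04697896025944099 tz [-0.0017 -0.0014 -1.    ] yaw 76.99342925007407 qd 0.027374358871146136
```

View pics/g1.png

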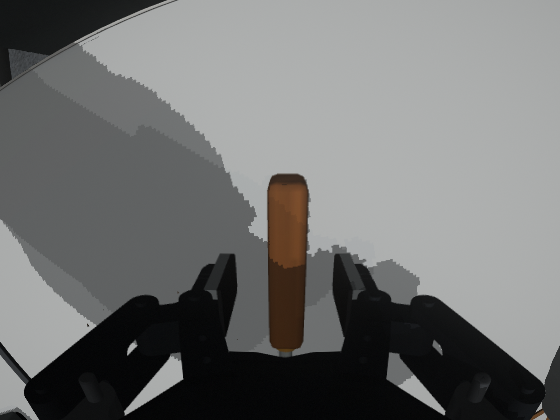

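View pics/g2.png

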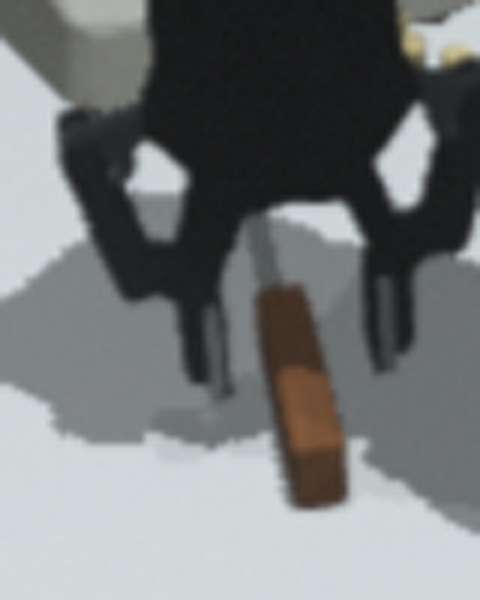

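send_rows:
  series:
    - {"dx": 0,"dy": 0,"dz": -0.01,"ax": 0,"ay": 0,"az": 0,"gripper": 0.5}
    - {"dx": 0,"dy": 0,"dz": -0.004,"ax": 0,"ay": 0,"az": 0,"gripper": 0.6}
    - {"dx": 0,"dy": 0,"dz": 0,"ax": 0,"ay": 0,"az": 0,"gripper": 0.7}
    - {"dx": 0,"dy": 0,"dz": 0,"ax": 0,"ay": 0,"az": 0,"gripper": 0.7}

```text
time: 4.7
tcp_pos: [0.4526, 0.3035, -0.0215]
tcp_rot: [-0.356, -3.121, 0.0]
force: [0.8, 0.0, 0.4]
finger_gap: 0.0253
```

send_rows:
  series:
    - {"dx": 0,"dy": 0,"dz": -0.003,"ax": 0,"ay": 0,"az": 0,"gripper": 0.7}
    - {"dx": 0,"dy": 0,"dz": 0,"ax": 0,"ay": 0,"az": 0,"gripper": 0.7}

```text
time: 4.9
tcp_pos: [0.4526, 0.3035, -0.0246]
tcp_rot: [-0.356, -3.121, 0.0]
force: [-0.2, -0.7, 0.6]
finger_gap: 0.0257
```

```bash
python3 st.py; python3 - <<'E'
from h import *
im=viewer.camera("wrist")[:,:,::-1];cv2.imwrite("pics/i1.png",im)
im=viewer.camera("scene")[:,:,::-1];crop(im,180,200,260,300,6,"pics/i2.png")
E
```

```text
4.9 [ 0.4526  0.3035 -0.0246] F [-0.2233 -0.7312  0.6369] gap 0.025689837952126995 tz [-0.0001 -0.0002 -1.    ] yaw 76.99566818211169 qd 0.006437070717870233
```

View pics/i2.png

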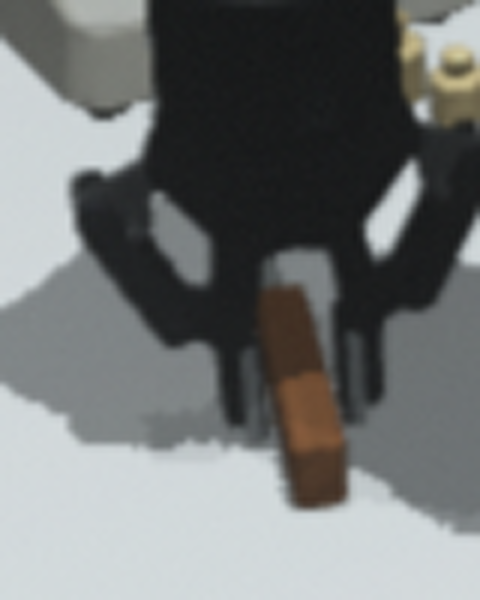

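send_rows:
  series:
    - {"dx": 0,"dy": 0,"dz": 0,"ax": 0,"ay": 0,"az": 0,"gripper": 1}
    - {"dx": 0,"dy": 0,"dz": 0,"ax": 0,"ay": 0,"az": 0,"gripper": 1}
    - {"dx": 0,"dy": 0,"dz": 0,"ax": 0,"ay": 0,"az": 0,"gripper": 1}
    - {"dx": 0,"dy": 0,"dz": 0,"ax": 0,"ay": 0,"az": 0,"gripper": 1}
  squeeze: 80

```text
time: 5.4
tcp_pos: [0.4527, 0.3036, -0.0241]
tcp_rot: [0.356, 3.121, 0.0]
force: [-1.0, -1.1, 5.9]
finger_gap: 0.0164
```

```bash
python3 st.py
```

```text
5.4 [ 0.4527  0.3036 -0.0241] F [-1.02   -1.0877  5.8701] gap 0.01643145653814459 tz [ 0.0002  0.0001 -1.    ] yaw 76.98877369094531 qd 0.001533416967359745
```

send_rows:
  series:
    - {"dx": 0,"dy": 0,"dz": 0.02,"ax": 0,"ay": 0,"az": 0,"gripper": 1}
    - {"dx": 0,"dy": 0,"dz": 0.03,"ax": 0,"ay": 0,"az": 0,"gripper": 1}
    - {"dx": 0,"dy": 0,"dz": 0.03,"ax": 0,"ay": 0,"az": 0,"gripper": 1}
    - {"dx": 0,"dy": 0,"dz": 0,"ax": 0,"ay": 0,"az": 0,"gripper": 1}

```text
time: 5.8
tcp_pos: [0.4543, 0.3046, 0.059]
tcp_rot: [0.356, 3.118, 0.006]
force: [0.1, -0.5, -2.5]
finger_gap: 0.0164
```

```bash
python3 st.py; python3 - <<'E'
from h import *
im=viewer.camera("wrist")[:,:,::-1];cv2.imwrite("pics/j1.png",im)
im=viewer.camera("scene")[:,:,::-1];cv2.imwrite("pics/j2.png",im)
im=viewer.camera("top")[:,:,::-1];crop(im,180,130,290,280,4,"pics/j3.png")
E
```

```text
5.8 [0.4543 0.3046 0.059 ] F [ 0.1336 -0.5245 -2.5177] gap 0.01640640551323455 tz [ 0.0041  0.0031 -1.    ] yaw 76.98299793812281 qd 0.06367949543687917
```

View pics/j2.png

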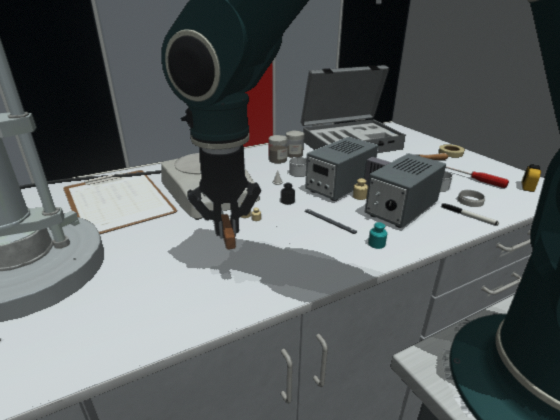

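View pics/j3.png

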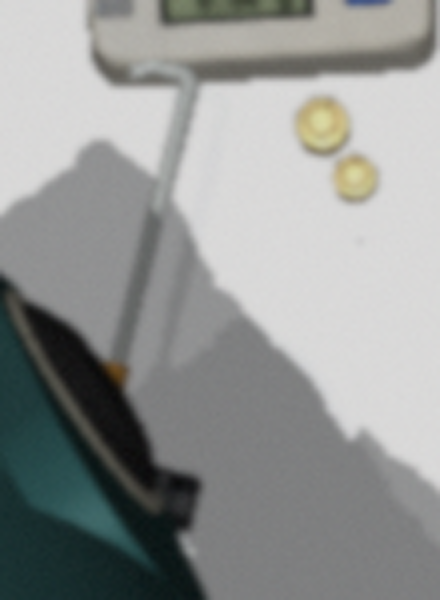

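```bash
python3 st.py; python3 - <<'E'
from h import *
g=lambda x,y,z:px2w("top",180+x/4,130+y/4,z)
z=.088
b=g(194,76,z);t=g(134,70,z);f=g(117,362,z);print(b,t,f)
d=b-f
d=g(188,95,z)-g(121,350,z);print(np.degrees(np.arctan2(d[1],d[0])))
# shaft line edges
E
```

```text
5.95 [0.4523 0.3033 0.055 ] F [ 0.541   0.5078 -1.792 ] gap 0.016184046561270368 tz [-0.0004 -0.0004 -1.    ] yaw 76.9944119668935 qd 0.01860824582531219
[0.65244759 0.25194058 0.088     ] [0.65521294 0.28252797 0.088     ] [0.50626508 0.28871455 0.088     ]
-13.77406670805961
```

send_rows:
  series:
    - {"dx": 0,"dy": -0.02,"dz": 0.0,"ax": 0,"ay": 0,"az": -8.4,"gripper": 1}
    - {"dx": 0,"dy": -0.025,"dz": 0,"ax": 0,"ay": 0,"az": -8.4,"gripper": 1}
    - {"dx": 0,"dy": -0.025,"dz": 0,"ax": 0,"ay": 0,"az": -8.4,"gripper": 1}
    - {"dx": 0,"dy": -0.025,"dz": 0,"ax": 0,"ay": 0,"az": -8.4,"gripper": 1}
    - {"dx": 0,"dy": 0,"dz": 0,"ax": 0,"ay": 0,"az": -8.4,"gripper": 1}

```text
time: 6.45
tcp_pos: [0.4521, 0.2047, 0.0544]
tcp_rot: [-1.464, -2.779, 0.005]
force: [-0.2, 1.6, -1.6]
finger_gap: 0.0164
```

send_rows:
  series:
    - {"dx": 0,"dy": -0.02,"dz": 0.0,"ax": 0,"ay": 0,"az": -8.4,"gripper": 1}
    - {"dx": 0,"dy": -0.02,"dz": 0,"ax": 0,"ay": 0,"az": -8.4,"gripper": 1}
    - {"dx": 0,"dy": 0,"dz": 0,"ax": 0,"ay": 0,"az": 0,"gripper": 1}
    - {"dx": 0,"dy": 0,"dz": 0,"ax": 0,"ay": 0,"az": 0,"gripper": 1}

```text
time: 6.85
tcp_pos: [0.4522, 0.1683, 0.0548]
tcp_rot: [-1.84, -2.546, 0.002]
force: [0.5, 0.8, -1.0]
finger_gap: 0.0165
```

```bash
python3 st.py; python3 - <<'E'
from h import *
im=viewer.camera("wrist")[:,:,::-1];cv2.imwrite("pics/k1.png",im)
im=viewer.camera("top")[:,:,::-1];crop(im,220,100,420,280,4,"pics/k3.png")
E
```

```text
6.85 [0.4522 0.1683 0.0548] F [ 0.487   0.7977 -0.9562] gap 0.016500904837178896 tz [-0.0012 -0.001  -1.    ] yaw 18.271069979689763 qd 0.020151729544123854
```

View pics/k1.png

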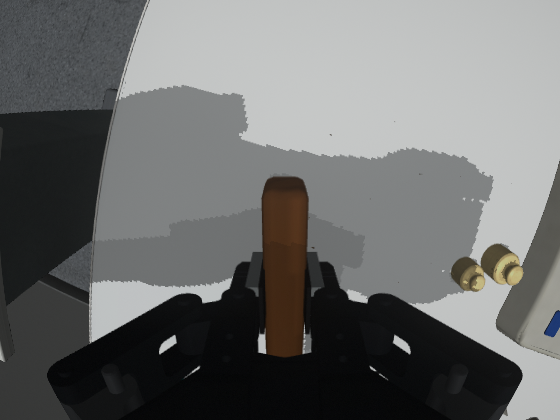

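View pics/k3.png

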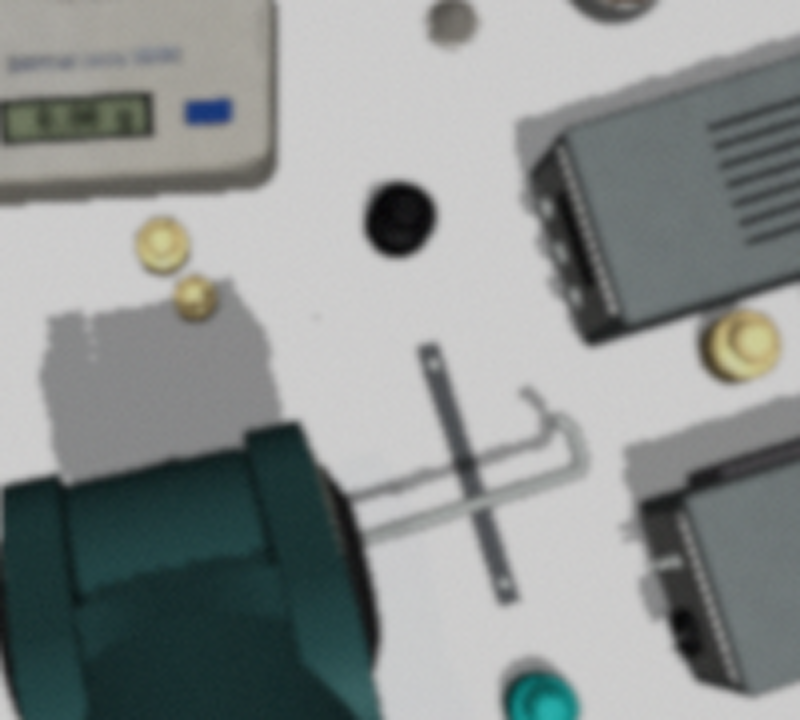

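```bash
cat >> h.py <<'E'
TH=np.radians(-72.0);EX=np.array([np.cos(TH),np.sin(TH)]);EY=np.array([-np.sin(TH),np.cos(TH)]);O=np.array([.5838,-.0435])
def c2w(x,y): return O+x*EX+y*EY
def w2c(P): d=np.asarray(P)[:2]-O;return np.array([d@EX,d@EY])*1000
E
python3 - <<'E'
from h import *
np.set_printoptions(precision=4,suppress=True)
g=lambda x,y,z:px2w("top",220+x/4,100+y/4,z)
z=.084
for n,q in dict(cornerfar=(587,462),shaft1=(370,536),shaft2=(550,485),hooktop=(560,415)).items(): print(n,g(*q,z),w2c(g(*q,z)))
d=g(550,485,z)-g(370,536,z);print(np.degrees(np.arctan2(d[1],d[0])))
print("tcp",w2c([.4522,.1683]))
E
```

```text
cornerfar [ 0.5195 -0.031   0.084 ] [-31.7678 -57.3266]
shaft1 [0.4809 0.0794 0.084 ] [-148.728   -59.9224]
shaft2 [ 0.5076 -0.0121  0.084 ] [-53.401  -62.7991]
hooktop [ 0.5433 -0.0172  0.084 ] [-37.4757 -30.3704]
-73.72853271412426
tcp [-242.1004  -59.7092]
```

send_rows:
  series:
    - {"dx": 0.012,"dy": -0.036,"dz": 0,"ax": 0,"ay": 0,"az": 1.5,"gripper": 1}
    - {"dx": 0.012,"dy": -0.036,"dz": 0,"ax": 0,"ay": 0,"az": 0,"gripper": 1}
    - {"dx": 0.012,"dy": -0.036,"dz": 0,"ax": 0,"ay": 0,"az": 0,"gripper": 1}
    - {"dx": 0,"dy": 0,"dz": 0,"ax": 0,"ay": 0,"az": 0,"gripper": 1}
    - {"dx": 0,"dy": 0,"dz": 0,"ax": 0,"ay": 0,"az": 0,"gripper": 1}

```text
time: 7.45
tcp_pos: [0.4887, 0.0603, 0.0553]
tcp_rot: [-1.809, -2.568, 0.001]
force: [-0.8, 0.6, -2.2]
finger_gap: 0.0167
```

```bash
python3 st.py; python3 - <<'E'
from h import *
print(w2c(arm.state()["tcp_pos"]))
im=viewer.camera("top")[:,:,::-1];crop(im,300,100,500,280,4,"pics/l3.png")
im=viewer.camera("scene")[:,:,::-1];crop(im,190,130,460,290,2.9,"pics/l2.png")
E
```

```text
7.45 [0.4887 0.0603 0.0553] F [-0.7581  0.5557 -2.188 ] gap 0.016660983189477476 tz [-0.0005 -0.0001 -1.    ] yaw 19.688695763471245 qd 0.03240070578987311
[-128.05533937  -58.34973568]
```

View pics/l3.png

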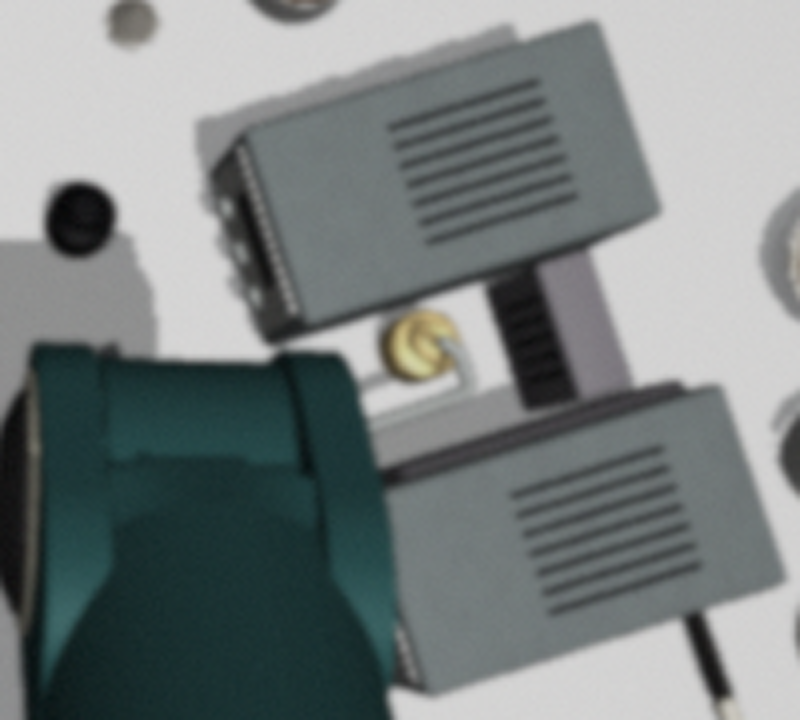

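View pics/l2.png

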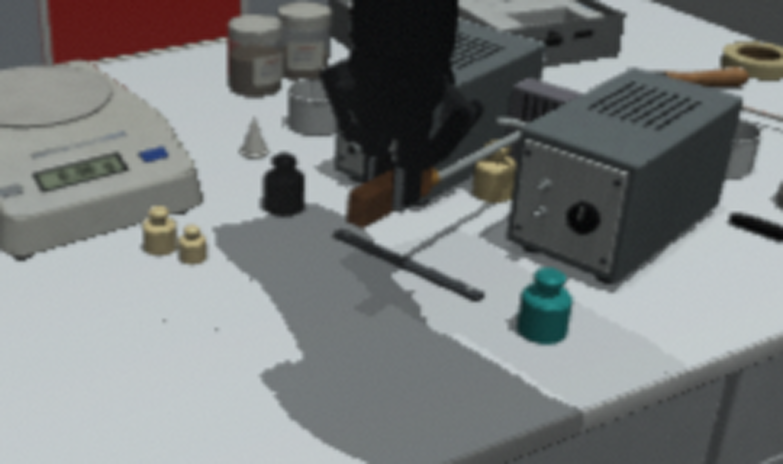

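```bash
python3 - <<'E'
from h import *
np.set_printoptions(precision=1,suppress=True)
g=lambda x,y,z:w2c(px2w("top",300+x/4,100+y/4,z))
z=.084
print("hook far", g(473,375,z),"shaft",g(380,413,z),g(450,393,z),"tip?",g(425,340,z))
print("weight left/right edges top z.034",g(385,355,.02),g(460,345,.036),"knob",g(433,333,.052))
print("trunk top edge",[g(*q,.075) for q in((385,470),(500,440),(640,390))])
print("far wall top",[g(*q,.115) for q in((305,328),(650,215))])
print("near case top",[g(*q,.115) for q in((390,487),(720,387))])
E
```

```text
hook far [ 82.7 -46.7] shaft [ 31.1 -50.9] [ 68.5 -51.9] tip? [ 64.9 -22.3]
weight left/right edges top z.034 [ 60.6 -22. ] [ 96.4 -29.3] knob [ 79.7 -19.2]
trunk top edge [array([ 26.7, -79.6]), array([ 88.2, -82.8]), array([165.6, -80. ])]
far wall top [array([0.6, 0.5]), array([182.4,   2.7])]
near case top [array([ 16.2, -86.9]), array([188. , -89.1])]
```

send_rows:
  series:
    - {"dx": -0.003,"dy": -0.02,"dz": 0,"ax": 0,"ay": 0,"az": 0,"gripper": 1}
    - {"dx": 0.007,"dy": -0.019,"dz": 0,"ax": 0,"ay": 0,"az": 0,"gripper": 1}
    - {"dx": 0,"dy": 0,"dz": 0,"ax": 0,"ay": 0,"az": 0,"gripper": 1}
    - {"dx": 0,"dy": 0,"dz": 0,"ax": 0,"ay": 0,"az": 0,"gripper": 1}

```text
time: 7.95
tcp_pos: [0.4926, 0.0225, 0.0555]
tcp_rot: [-1.807, -2.569, -0.0]
force: [0.2, 0.5, -2.0]
finger_gap: 0.0167
```

```bash
python3 st.py; python3 - <<'E'
from h import *
print(w2c(arm.state()["tcp_pos"]))
im=viewer.camera("top")[:,:,::-1];crop(im,380,160,460,220,9,"pics/m3.png")
E
```

```text
7.95 [0.4926 0.0225 0.0555] F [ 0.16    0.4975 -2.0215] gap 0.016718174601004183 tz [-0.0003  0.0002 -1.    ] yaw 19.766127980831698 qd 0.012990817437106977
[-90.96028093 -66.38881904]
```

View pics/m3.png

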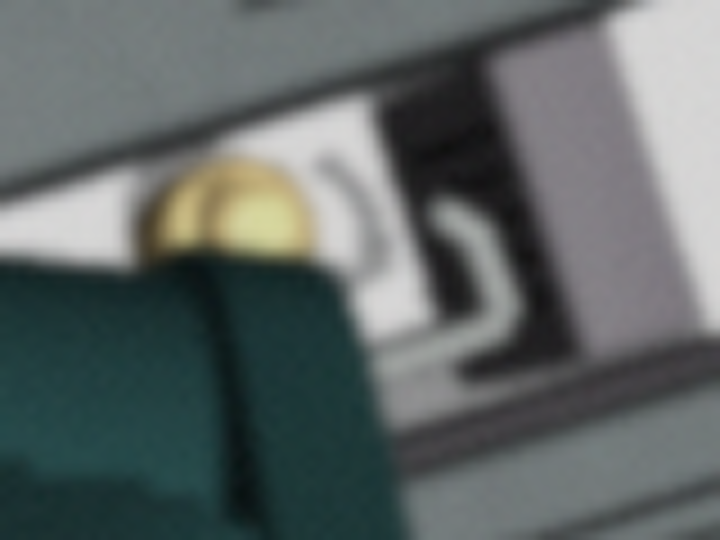

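```bash
python3 - <<'E'
from h import *
np.set_printoptions(precision=1,suppress=True)
g=lambda x,y,z:w2c(px2w("top",380+x/9,160+y/9,z))
z=.085
print("hook far", g(520,305,z),"shaft",g(410,358,z),g(480,335,z),"tip",g(437,203,z), "inner top",g(470,275,z))
print("weight right edge z.036",g(318,225,.036),"duct foot",g(378,100,0),g(435,310,0),"duct top",[ (zz,g(490,60,zz)) for zz in(.04,.05,.06,.075)])
E
```

```text
hook far [120.5 -59. ] shaft [ 92.7 -62.9] [109.6 -62.7] tip [109.8 -31.2] inner top [111.8 -49.1]
weight right edge z.036 [ 97.9 -27. ] duct foot [133.4  -1.3] [130.3 -55. ] duct top [(0.04, array([148.4,  -1.9])), (0.05, array([144.7,  -2.3])), (0.06, array([141. ,  -2.7])), (0.075, array([135.4,  -3.4]))]
```

send_rows:
  series:
    - {"dx": 0,"dy": 0,"dz": -0.015,"ax": 0,"ay": 0,"az": 0,"gripper": 1}
    - {"dx": 0,"dy": 0,"dz": -0.015,"ax": 0,"ay": 0,"az": 0,"gripper": 1}
    - {"dx": 0,"dy": 0,"dz": 0,"ax": 0,"ay": 0,"az": 0,"gripper": 1}

```text
time: 8.3
tcp_pos: [0.4915, 0.0226, 0.0242]
tcp_rot: [-1.805, -2.569, 0.003]
force: [-0.4, 0.4, -2.1]
finger_gap: 0.0166
```

send_rows:
  series:
    - {"dx": 0,"dy": 0,"dz": -0.01,"ax": 0,"ay": 0,"az": 0,"gripper": 1}
    - {"dx": 0,"dy": 0,"dz": -0.01,"ax": 0,"ay": 0,"az": 0,"gripper": 1}
    - {"dx": 0,"dy": 0,"dz": 0,"ax": 0,"ay": 0,"az": 0,"gripper": 1}

```text
time: 8.6
tcp_pos: [0.4921, 0.0217, 0.0046]
tcp_rot: [-1.808, -2.568, 0.002]
force: [-0.5, 0.9, -1.5]
finger_gap: 0.0169
```

send_rows:
  series:
    - {"dx": 0,"dy": 0,"dz": -0.01,"ax": 0,"ay": 0,"az": 0,"gripper": 1}
    - {"dx": 0,"dy": 0,"dz": -0.005,"ax": 0,"ay": 0,"az": 0,"gripper": 1}
    - {"dx": 0,"dy": 0,"dz": 0,"ax": 0,"ay": 0,"az": 0,"gripper": 1}
    - {"dx": 0,"dy": 0,"dz": 0,"ax": 0,"ay": 0,"az": 0,"gripper": 1}

```text
time: 9.0
tcp_pos: [0.4927, 0.0214, -0.0095]
tcp_rot: [-1.809, -2.568, 0.0]
force: [-0.7, -0.6, -2.2]
finger_gap: 0.0168
```

```bash
python3 st.py; python3 - <<'E'
from h import *
print(w2c(arm.state()["tcp_pos"]))
im=viewer.camera("top")[:,:,::-1];crop(im,380,160,460,220,9,"pics/n3.png")
im=viewer.camera("scene")[:,:,::-1];crop(im,190,130,460,290,2.9,"pics/n2.png")
E
```

```text
9.0 [ 0.4927  0.0214 -0.0095] F [-0.6704 -0.5632 -2.188 ] gap 0.01684170459684375 tz [-0.0002 -0.0001 -1.    ] yaw 19.685360865976875 qd 0.008082222913396702
[-89.89373406 -66.60914394]
```

View pics/n3.png

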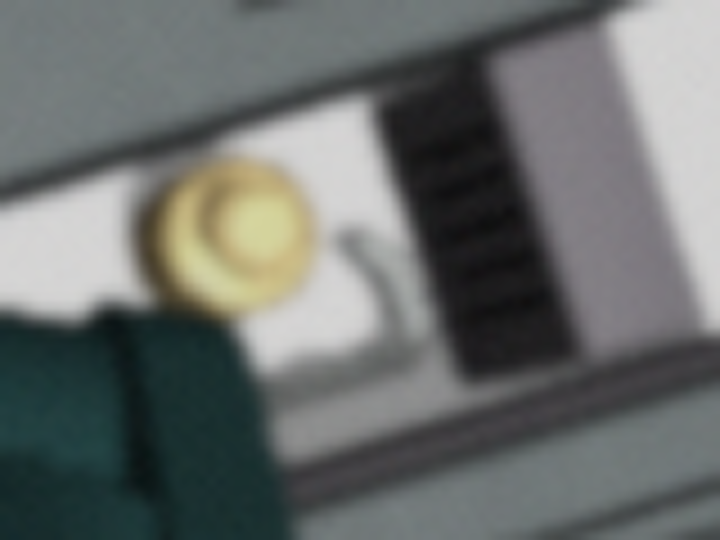

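View pics/n2.png

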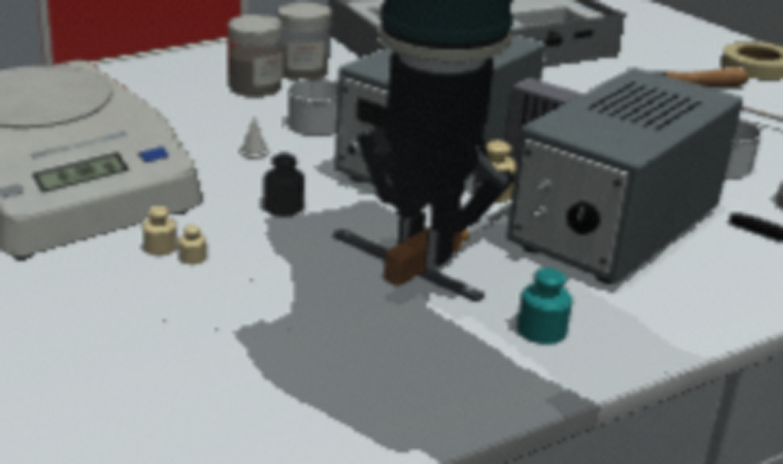

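send_rows:
  series:
    - {"dx": 0,"dy": 0,"dz": -0.006,"ax": 0,"ay": 0,"az": 0,"gripper": 1}
    - {"dx": 0.0055,"dy": 0.002,"dz": 0,"ax": 0,"ay": 0,"az": 0,"gripper": 1}
    - {"dx": 0.0055,"dy": 0.002,"dz": 0,"ax": 0,"ay": 0,"az": 0,"gripper": 1}
    - {"dx": 0,"dy": 0,"dz": 0,"ax": 0,"ay": 0,"az": 0,"gripper": 1}
    - {"dx": 0,"dy": 0,"dz": 0,"ax": 0,"ay": 0,"az": 0,"gripper": 1}

```text
time: 9.6
tcp_pos: [0.5038, 0.0255, -0.0155]
tcp_rot: [1.809, 2.569, -0.0]
force: [0.8, 0.3, -2.1]
finger_gap: 0.0164
```

```bash
python3 st.py; python3 - <<'E'
from h import *
print(w2c(arm.state()["tcp_pos"]))
im=viewer.camera("top")[:,:,::-1];crop(im,380,160,460,220,9,"pics/o3.png")
E
```

```text
9.6 [ 0.5038  0.0255 -0.0155] F [ 0.8273  0.2848 -2.0607] gap 0.016422114149674986 tz [-0.0001 -0.0002 -1.    ] yaw 19.703354242085425 qd 0.008654561849844679
[-90.37302274 -54.76679538]
```

View pics/o3.png

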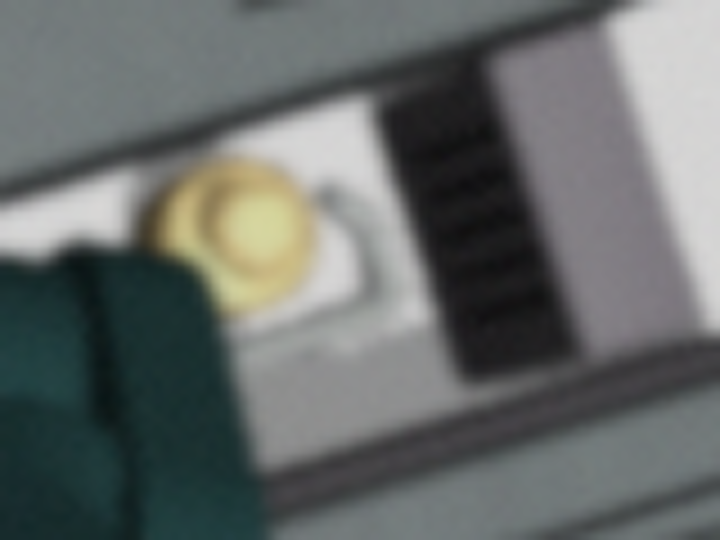

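send_rows:
  series:
    - {"dx": 0.0015,"dy": 0.0005,"dz": 0,"ax": 0,"ay": 0,"az": 0,"gripper": 1}
    - {"dx": 0.0015,"dy": 0.0005,"dz": 0,"ax": 0,"ay": 0,"az": 0,"gripper": 1}
    - {"dx": 0,"dy": 0,"dz": 0,"ax": 0,"ay": 0,"az": 0,"gripper": 1}
    - {"dx": -0.0005,"dy": 0.0015,"dz": 0,"ax": 0,"ay": 0,"az": 0,"gripper": 1}
    - {"dx": -0.0005,"dy": 0.0015,"dz": 0,"ax": 0,"ay": 0,"az": 0,"gripper": 1}

```text
time: 10.15
tcp_pos: [0.5055, 0.0296, -0.0155]
tcp_rot: [-1.809, -2.568, 0.0]
force: [0.9, -0.0, -1.4]
finger_gap: 0.0163
```

send_rows:
  series:
    - {"dx": -0.0003,"dy": 0.001,"dz": 0,"ax": 0,"ay": 0,"az": 0,"gripper": 1}
    - {"dx": -0.0003,"dy": 0.001,"dz": 0,"ax": 0,"ay": 0,"az": 0,"gripper": 1}
    - {"dx": -0.0003,"dy": 0.001,"dz": 0,"ax": 0,"ay": 0,"az": 0,"gripper": 1}
    - {"dx": -0.0003,"dy": 0.001,"dz": 0,"ax": 0,"ay": 0,"az": 0,"gripper": 1}
    - {"dx": -0.0003,"dy": 0.001,"dz": 0,"ax": 0,"ay": 0,"az": 0,"gripper": 1}

```text
time: 10.65
tcp_pos: [0.5041, 0.0345, -0.0154]
tcp_rot: [-1.809, -2.569, 0.0]
force: [0.0, 0.5, -2.2]
finger_gap: 0.0164
```

send_rows:
  series:
    - {"dx": -0.0003,"dy": 0.001,"dz": 0,"ax": 0,"ay": 0,"az": 0,"gripper": 1}
    - {"dx": -0.0003,"dy": 0.001,"dz": 0,"ax": 0,"ay": 0,"az": 0,"gripper": 1}
    - {"dx": -0.0003,"dy": 0.001,"dz": 0,"ax": 0,"ay": 0,"az": 0,"gripper": 1}
    - {"dx": -0.0003,"dy": 0.001,"dz": 0,"ax": 0,"ay": 0,"az": 0,"gripper": 1}
    - {"dx": -0.0003,"dy": 0.001,"dz": 0,"ax": 0,"ay": 0,"az": 0,"gripper": 1}

```text
time: 11.15
tcp_pos: [0.5028, 0.0394, -0.0154]
tcp_rot: [1.809, 2.568, -0.0]
force: [1.4, -2.4, -1.6]
finger_gap: 0.0166
```

```bash
python3 st.py; python3 - <<'E'
from h import *
print(w2c(arm.state()["tcp_pos"]))
im=viewer.camera("top")[:,:,::-1];crop(im,380,160,460,220,9,"pics/p3.png")
E
```

```text
11.15 [ 0.5028  0.0394 -0.0154] F [ 1.4107 -2.4443 -1.563 ] gap 0.016637936705066844 tz [ 0.0002 -0.0002 -1.    ] yaw 19.68102591599058 qd 0.019563427612078438
[-103.86038757  -51.43362181]
```

View pics/p3.png

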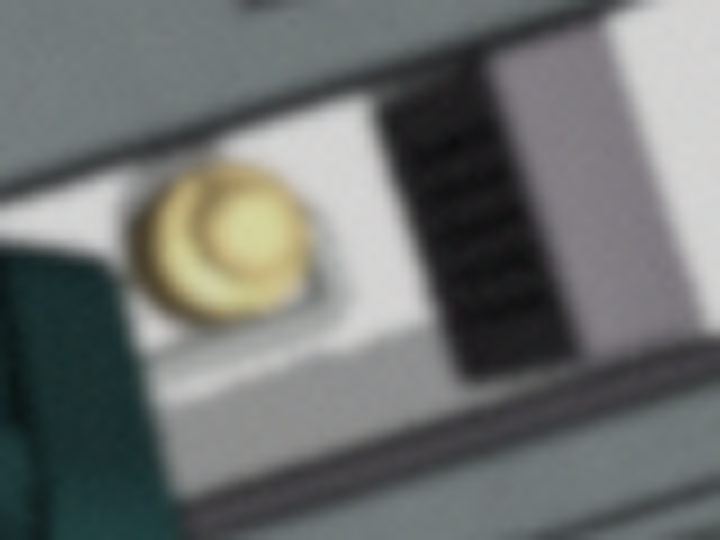

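send_rows:
  series:
    - {"dx": -0.0006,"dy": 0.0019,"dz": 0,"ax": 0,"ay": 0,"az": 0,"gripper": 1}
    - {"dx": -0.0006,"dy": 0.0019,"dz": 0,"ax": 0,"ay": 0,"az": 0,"gripper": 1}
    - {"dx": -0.0006,"dy": 0.0019,"dz": 0,"ax": 0,"ay": 0,"az": 0,"gripper": 1}
    - {"dx": -0.0006,"dy": 0.0019,"dz": 0,"ax": 0,"ay": 0,"az": 0,"gripper": 1}
    - {"dx": -0.0006,"dy": 0.0019,"dz": 0,"ax": 0,"ay": 0,"az": 0,"gripper": 1}

```text
time: 11.7
tcp_pos: [0.4996, 0.0492, -0.0154]
tcp_rot: [1.809, 2.569, -0.0]
force: [0.9, -2.4, -1.2]
finger_gap: 0.0164
```

send_rows:
  series:
    - {"dx": -0.0008,"dy": 0.0024,"dz": 0,"ax": 0,"ay": 0,"az": 0,"gripper": 1}
    - {"dx": -0.0008,"dy": 0.0024,"dz": 0,"ax": 0,"ay": 0,"az": 0,"gripper": 1}
    - {"dx": -0.0008,"dy": 0.0024,"dz": 0,"ax": 0,"ay": 0,"az": 0,"gripper": 1}
    - {"dx": -0.0008,"dy": 0.0024,"dz": 0,"ax": 0,"ay": 0,"az": 0,"gripper": 1}
    - {"dx": -0.0008,"dy": 0.0024,"dz": 0,"ax": 0,"ay": 0,"az": 0,"gripper": 1}

```text
time: 12.2
tcp_pos: [0.4955, 0.0612, -0.0155]
tcp_rot: [-1.809, -2.569, 0.0]
force: [0.0, -1.4, -2.1]
finger_gap: 0.0166
```

send_rows:
  series:
    - {"dx": -0.0008,"dy": 0.0024,"dz": 0,"ax": 0,"ay": 0,"az": 0,"gripper": 1}
    - {"dx": -0.0008,"dy": 0.0024,"dz": 0,"ax": 0,"ay": 0,"az": 0,"gripper": 1}
    - {"dx": -0.0008,"dy": 0.0024,"dz": 0,"ax": 0,"ay": 0,"az": 0,"gripper": 1}
    - {"dx": -0.0008,"dy": 0.0024,"dz": 0,"ax": 0,"ay": 0,"az": 0,"gripper": 1}
    - {"dx": -0.0008,"dy": 0.0024,"dz": 0,"ax": 0,"ay": 0,"az": 0,"gripper": 1}

```text
time: 12.7
tcp_pos: [0.4916, 0.0732, -0.0155]
tcp_rot: [-1.809, -2.569, 0.0]
force: [0.5, -1.6, -2.4]
finger_gap: 0.0166
```

send_rows:
  series:
    - {"dx": -0.0008,"dy": 0.0024,"dz": 0,"ax": 0,"ay": 0,"az": 0,"gripper": 1}
    - {"dx": -0.0008,"dy": 0.0024,"dz": 0,"ax": 0,"ay": 0,"az": 0,"gripper": 1}
    - {"dx": -0.0008,"dy": 0.0024,"dz": 0,"ax": 0,"ay": 0,"az": 0,"gripper": 1}
    - {"dx": -0.0008,"dy": 0.0024,"dz": 0,"ax": 0,"ay": 0,"az": 0,"gripper": 1}
    - {"dx": -0.0008,"dy": 0.0024,"dz": 0,"ax": 0,"ay": 0,"az": 0,"gripper": 1}

```text
time: 13.2
tcp_pos: [0.4876, 0.0852, -0.0155]
tcp_rot: [1.809, 2.569, -0.0]
force: [0.3, -1.4, -1.8]
finger_gap: 0.0168
```

```bash
python3 st.py; python3 - <<'E'
from h import *
print(w2c(arm.state()["tcp_pos"]))
im=viewer.camera("top")[:,:,::-1];crop(im,340,140,460,230,6,"pics/q3.png")
im=viewer.camera("scene")[:,:,::-1];crop(im,190,130,460,290,2.9,"pics/q2.png")
E
```

```text
13.2 [ 0.4876  0.0852 -0.0155] F [ 0.3437 -1.3958 -1.8445] gap 0.01682481781866965 tz [-0.     -0.0001 -1.    ] yaw 19.69199923008976 qd 0.05162907930921193
[-152.09460428  -51.7148926 ]
```

View pics/q3.png

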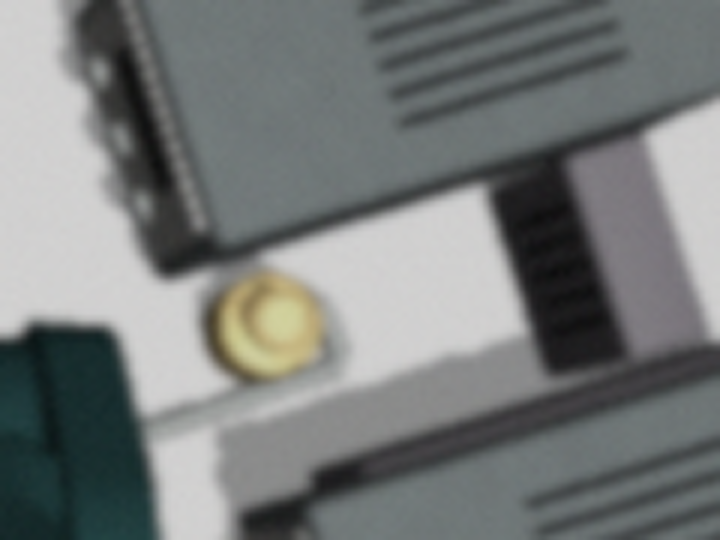

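View pics/q2.png

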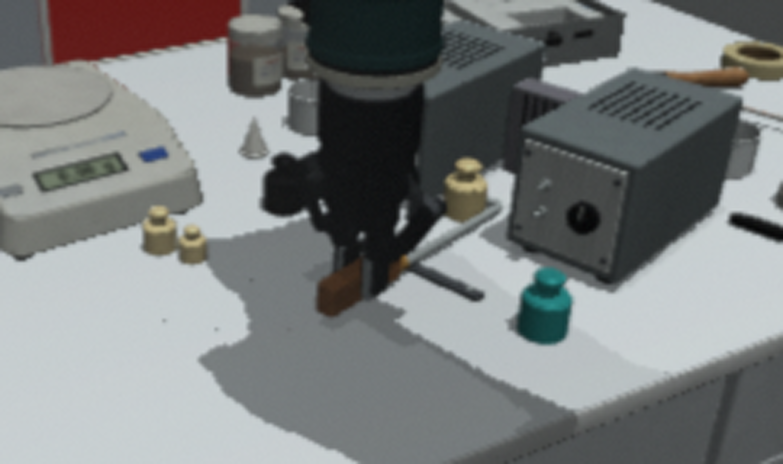

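send_rows:
  series:
    - {"dx": -0.0008,"dy": 0.0024,"dz": 0,"ax": 0,"ay": 0,"az": 0,"gripper": 1}
    - {"dx": -0.0008,"dy": 0.0024,"dz": 0,"ax": 0,"ay": 0,"az": 0,"gripper": 1}
    - {"dx": -0.0008,"dy": 0.0024,"dz": 0,"ax": 0,"ay": 0,"az": 0,"gripper": 1}
    - {"dx": -0.0008,"dy": 0.0024,"dz": 0,"ax": 0,"ay": 0,"az": 0,"gripper": 1}
    - {"dx": -0.0008,"dy": 0.0024,"dz": 0,"ax": 0,"ay": 0,"az": 0,"gripper": 1}

```text
time: 13.8
tcp_pos: [0.4836, 0.0972, -0.0154]
tcp_rot: [1.809, 2.569, -0.0]
force: [0.7, -2.3, -2.5]
finger_gap: 0.0166
```

send_rows:
  series:
    - {"dx": -0.0008,"dy": 0.0024,"dz": 0,"ax": 0,"ay": 0,"az": 0,"gripper": 1}
    - {"dx": -0.0008,"dy": 0.0024,"dz": 0,"ax": 0,"ay": 0,"az": 0,"gripper": 1}
    - {"dx": -0.0008,"dy": 0.0024,"dz": 0,"ax": 0,"ay": 0,"az": 0,"gripper": 1}
    - {"dx": -0.0008,"dy": 0.0024,"dz": 0,"ax": 0,"ay": 0,"az": 0,"gripper": 1}
    - {"dx": -0.0008,"dy": 0.0024,"dz": 0,"ax": 0,"ay": 0,"az": 0,"gripper": 1}

```text
time: 14.3
tcp_pos: [0.4796, 0.1092, -0.0154]
tcp_rot: [1.809, 2.569, -0.0]
force: [1.3, -1.6, -1.4]
finger_gap: 0.0162
```

send_rows:
  series:
    - {"dx": -0.0008,"dy": 0.0024,"dz": 0,"ax": 0,"ay": 0,"az": 0,"gripper": 1}
    - {"dx": -0.0008,"dy": 0.0024,"dz": 0,"ax": 0,"ay": 0,"az": 0,"gripper": 1}
    - {"dx": -0.0008,"dy": 0.0024,"dz": 0,"ax": 0,"ay": 0,"az": 0,"gripper": 1}
    - {"dx": -0.0008,"dy": 0.0024,"dz": 0,"ax": 0,"ay": 0,"az": 0,"gripper": 1}
    - {"dx": -0.0008,"dy": 0.0024,"dz": 0,"ax": 0,"ay": 0,"az": 0,"gripper": 1}

```text
time: 14.8
tcp_pos: [0.4757, 0.1212, -0.0154]
tcp_rot: [1.809, 2.569, 0.0]
force: [0.7, -1.0, -2.9]
finger_gap: 0.0168
```

send_rows:
  series:
    - {"dx": -0.0008,"dy": 0.0024,"dz": 0,"ax": 0,"ay": 0,"az": 0,"gripper": 1}
    - {"dx": -0.0008,"dy": 0.0024,"dz": 0,"ax": 0,"ay": 0,"az": 0,"gripper": 1}
    - {"dx": -0.0008,"dy": 0.0024,"dz": 0,"ax": 0,"ay": 0,"az": 0,"gripper": 1}
    - {"dx": -0.0008,"dy": 0.0024,"dz": 0,"ax": 0,"ay": 0,"az": 0,"gripper": 1}
    - {"dx": -0.0008,"dy": 0.0024,"dz": 0,"ax": 0,"ay": 0,"az": 0,"gripper": 1}

```text
time: 15.3
tcp_pos: [0.4716, 0.1332, -0.0154]
tcp_rot: [1.809, 2.569, -0.0]
force: [0.5, -2.6, -1.5]
finger_gap: 0.0166
```

```bash
python3 st.py; python3 - <<'E'
from h import *
print(w2c(arm.state()["tcp_pos"]))
im=viewer.camera("top")[:,:,::-1];crop(im,300,140,420,230,6,"pics/r3.png")
im=viewer.camera("scene")[:,:,::-1];crop(im,190,130,460,290,2.9,"pics/r2.png")
E
```

```text
15.3 [ 0.4716  0.1332 -0.0154] F [ 0.4915 -2.6195 -1.4669] gap 0.016606010909659075 tz [-0.     -0.0001 -1.    ] yaw 19.6916698115613 qd 0.05281939609630771
[-202.68920513  -52.10833225]
```

View pics/r3.png

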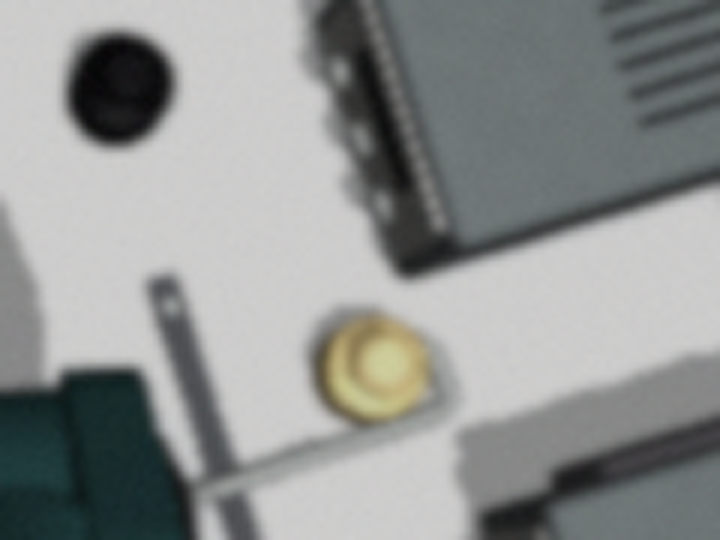

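View pics/r2.png

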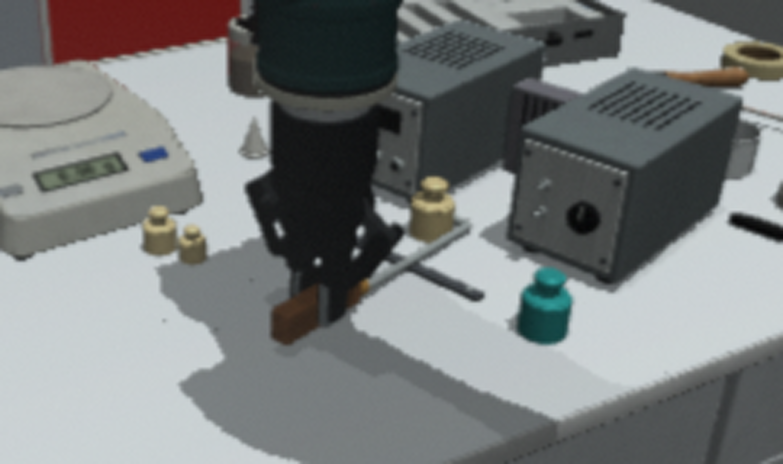

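send_rows:
  series:
    - {"dx": -0.0008,"dy": 0.0024,"dz": 0,"ax": 0,"ay": 0,"az": 0,"gripper": 1}
    - {"dx": -0.0008,"dy": 0.0024,"dz": 0,"ax": 0,"ay": 0,"az": 0,"gripper": 1}
    - {"dx": -0.0008,"dy": 0.0024,"dz": 0,"ax": 0,"ay": 0,"az": 0,"gripper": 1}
    - {"dx": -0.0008,"dy": 0.0024,"dz": 0,"ax": 0,"ay": 0,"az": 0,"gripper": 1}
    - {"dx": -0.0008,"dy": 0.0024,"dz": 0,"ax": 0,"ay": 0,"az": 0,"gripper": 1}

```text
time: 15.9
tcp_pos: [0.4677, 0.1451, -0.0154]
tcp_rot: [1.809, 2.568, -0.0]
force: [1.4, -2.8, -0.4]
finger_gap: 0.0168
```

send_rows:
  series:
    - {"dx": -0.0006,"dy": 0.0019,"dz": 0,"ax": 0,"ay": 0,"az": 0,"gripper": 1}
    - {"dx": -0.0006,"dy": 0.0019,"dz": 0,"ax": 0,"ay": 0,"az": 0,"gripper": 1}
    - {"dx": -0.0006,"dy": 0.0019,"dz": 0,"ax": 0,"ay": 0,"az": 0,"gripper": 1}
    - {"dx": -0.0003,"dy": 0.001,"dz": 0,"ax": 0,"ay": 0,"az": 0,"gripper": 1}
    - {"dx": -0.0003,"dy": 0.001,"dz": 0,"ax": 0,"ay": 0,"az": 0,"gripper": 1}

```text
time: 16.4
tcp_pos: [0.4653, 0.1527, -0.0154]
tcp_rot: [1.809, 2.568, -0.0]
force: [1.5, -4.5, -0.1]
finger_gap: 0.0166
```

```bash
python3 st.py; python3 - <<'E'
from h import *
print(w2c(arm.state()["tcp_pos"]))
im=viewer.camera("top")[:,:,::-1];crop(im,300,140,420,230,6,"pics/s3.png")
E
```

```text
16.4 [ 0.4653  0.1527 -0.0154] F [ 1.4715 -4.4918 -0.0513] gap 0.016644662602039843 tz [-0.     -0.0001 -1.    ] yaw 19.68905355035768 qd 0.02077796431256301
[-223.23804764  -52.07765479]
```

View pics/s3.png

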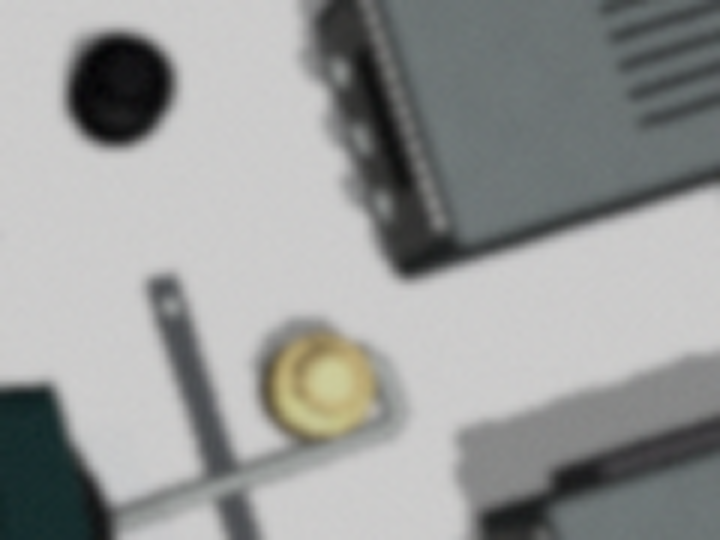

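send_rows:
  series:
    - {"dx": -0.0003,"dy": 0.001,"dz": 0,"ax": 0,"ay": 0,"az": 0,"gripper": 1}
    - {"dx": -0.0003,"dy": 0.001,"dz": 0,"ax": 0,"ay": 0,"az": 0,"gripper": 1}

```text
time: 16.65
tcp_pos: [0.4647, 0.1547, -0.0154]
tcp_rot: [-1.809, -2.568, 0.0]
force: [1.2, -4.8, 1.6]
finger_gap: 0.0165
```

send_rows:
  series:
    - {"dx": -0.0003,"dy": 0.001,"dz": 0,"ax": 0,"ay": 0,"az": 0,"gripper": 1}

```text
time: 16.75
tcp_pos: [0.4644, 0.1557, -0.0154]
tcp_rot: [1.809, 2.568, -0.0]
force: [1.8, -4.1, 0.4]
finger_gap: 0.0164
```

```bash
python3 st.py; python3 - <<'E'
from h import *
np.set_printoptions(precision=1,suppress=True)
im=viewer.camera("top")[:,:,::-1];crop(im,310,170,390,230,9,"pics/t3.png")
im=viewer.camera("scene")[:,:,::-1];crop(im,270,180,370,255,8,"pics/t2.png")
g=lambda x,y,z:w2c(px2w("top",300+x/6,140+y/6,z))
print("knob",g(326,380,.052),"body",g(320,386,.036),"strip R edge",g(240,470,.005),g(180,280,.005))
E
```

```text
16.75 [ 0.4644  0.1557 -0.0154] F [ 1.8078 -4.1245  0.3621] gap 0.0164247025289264 tz [-0.     -0.0001 -1.    ] yaw 19.68628607784047 qd 0.02169027397221511
knob [-42.4 -25.5] body [-42.2 -26.5] strip R edge [-74.2 -46.5] [-73.8  26.7]
```

View pics/t3.png

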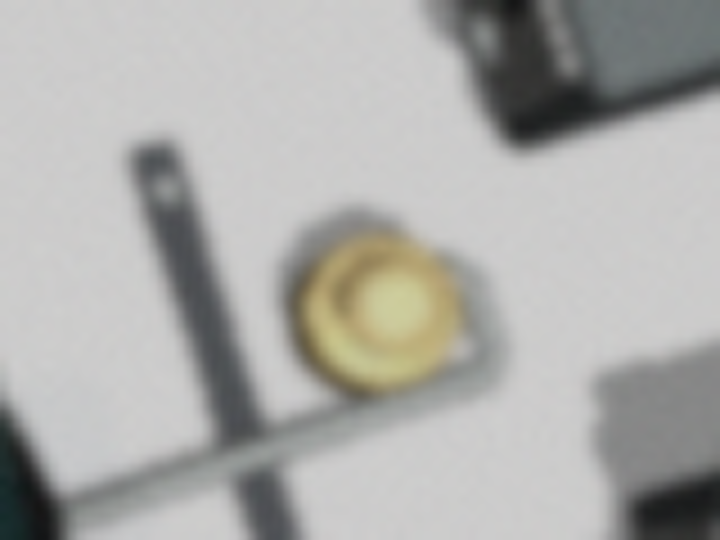

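View pics/t2.png

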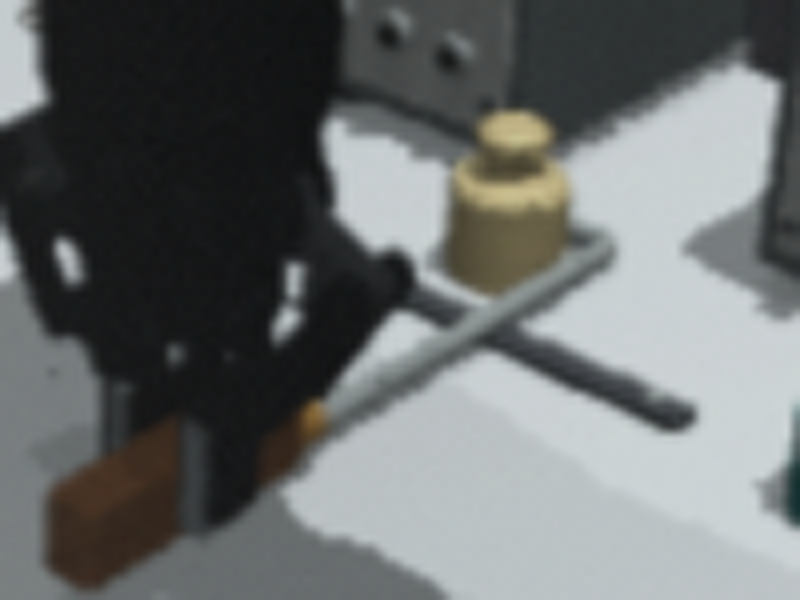

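```bash
python3 - <<'E'
from h import *
np.set_printoptions(precision=4,suppress=True)
def ray(n,u,v):
    p=viewer.camera_params(n);o=p["cam_to_world"][:3,3];q=px2w(n,u,v,0);d=q-o;return o,d/np.linalg.norm(d)
def tri(a,b):
    o1,d1=ray("top",*a);o2,d2=ray("scene",*b)
    A=np.stack([d1,-d2],1);t=np.linalg.lstsq(A,o2-o1,rcond=None)[0];P=o1+t[0]*d1;Q=o2+t[1]*d2;return (P+Q)/2,np.linalg.norm(P-Q)
# bend outer corner
print(tri((310+492/9,170+372/9),(270+608/8,180+245/8)))
# knob centre top
print(tri((310+393/9,170+302/9),(270+515/8,180+122/8)))
# project predicted axis points for h: rod points x=60,150,205 in case frame with y=-48
t=arm.state()["tcp_pos"];c=w2c(t)/1000
for h in(.004,.009,.014):
  for x in (60,100,150,208):
    P=np.r_[c2w(c[0]-.0035+x/1000,-.0455-(x-208)*0.0),h+.005]
    print(h,x,"top9",(w2px("top",P)-[310,170])*9,"scene8",(w2px("scene",P)-[270,180])*8)
E
```

```text
(array([ 0.5328, -0.0407,  0.0075]), np.float64(0.001384640505217289))
(array([ 0.546 , -0.0096,  0.0523]), np.float64(4.114451224274405e-05))
0.004 60 top9 [-103.689   548.6608] scene8 [291.8838 427.5436]
0.004 100 top9 [ 52.8746 499.2012] scene8 [380.9907 373.7414]
0.004 150 top9 [248.141  437.5153] scene8 [485.5658 310.5995]
0.004 208 top9 [474.0423 366.1515] scene8 [598.3122 242.5239]
0.009 60 top9 [-102.6438  548.3363] scene8 [292.5821 412.6564]
0.009 100 top9 [ 54.6704 498.6396] scene8 [381.9176 359.1241]
0.009 150 top9 [250.8708 436.6586] scene8 [486.7427 296.31  ]
0.009 208 top9 [477.8498 364.9544] scene8 [599.7364 228.601 ]
0.014 60 top9 [-101.5886  548.0087] scene8 [293.2844 397.6836]
0.014 100 top9 [ 56.4835 498.0726] scene8 [382.8498 344.4251]
0.014 150 top9 [253.627  435.7936] scene8 [487.926  281.9432]
0.014 208 top9 [481.694  363.7457] scene8 [601.168  214.6058]
```

The rod has sagged about 2° at the hook, to an axis height of roughly 7.5 mm, so it is rubbing on the strip. I'll raise it 4 mm.

send_rows:
  series:
    - {"dx": 0,"dy": 0,"dz": 0.002,"ax": 0,"ay": 0,"az": 0,"gripper": 1}
    - {"dx": 0,"dy": 0,"dz": 0.002,"ax": 0,"ay": 0,"az": 0,"gripper": 1}
    - {"dx": 0,"dy": 0,"dz": 0,"ax": 0,"ay": 0,"az": 0,"gripper": 1}

```text
time: 17.15
tcp_pos: [0.4643, 0.156, -0.0112]
tcp_rot: [-1.808, -2.569, -0.0]
force: [0.0, 0.6, -1.0]
finger_gap: 0.0167
```

send_rows:
  series:
    - {"dx": -0.0003,"dy": 0.001,"dz": 0,"ax": 0,"ay": 0,"az": 0,"gripper": 1}
    - {"dx": -0.0003,"dy": 0.001,"dz": 0,"ax": 0,"ay": 0,"az": 0,"gripper": 1}
    - {"dx": -0.0003,"dy": 0.001,"dz": 0,"ax": 0,"ay": 0,"az": 0,"gripper": 1}

```text
time: 17.45
tcp_pos: [0.4634, 0.1587, -0.0115]
tcp_rot: [-1.809, -2.569, 0.0]
force: [1.7, -3.3, -1.0]
finger_gap: 0.0163
```

send_rows:
  series:
    - {"dx": -0.0003,"dy": 0.001,"dz": 0,"ax": 0,"ay": 0,"az": 0,"gripper": 1}
    - {"dx": -0.0003,"dy": 0.001,"dz": 0,"ax": 0,"ay": 0,"az": 0,"gripper": 1}
    - {"dx": -0.0003,"dy": 0.001,"dz": 0,"ax": 0,"ay": 0,"az": 0,"gripper": 1}

```text
time: 17.75
tcp_pos: [0.4625, 0.1618, -0.0115]
tcp_rot: [-1.809, -2.569, 0.0]
force: [0.5, -2.6, -0.5]
finger_gap: 0.0167
```

send_rows:
  series:
    - {"dx": -0.0003,"dy": 0.001,"dz": 0,"ax": 0,"ay": 0,"az": 0,"gripper": 1}

```text
time: 17.85
tcp_pos: [0.4622, 0.1628, -0.0114]
tcp_rot: [-1.809, -2.569, 0.0]
force: [0.6, -2.9, -1.7]
finger_gap: 0.0166
```

```bash
python3 st.py; python3 - <<'E'
from h import *
np.set_printoptions(precision=1,suppress=True)
print(w2c(arm.state()["tcp_pos"]))
im=viewer.camera("top")[:,:,::-1];crop(im,310,170,390,230,9,"pics/u3.png")
E
```

```text
17.85 [ 0.4622  0.1628 -0.0114] F [ 0.5972 -2.8952 -1.6624] gap 0.016562098686712948 tz [-0.0001 -0.0001 -1.    ] yaw 19.68987461391684 qd 0.02167514285245148
[-233.8  -51.9]
```

View pics/u3.png

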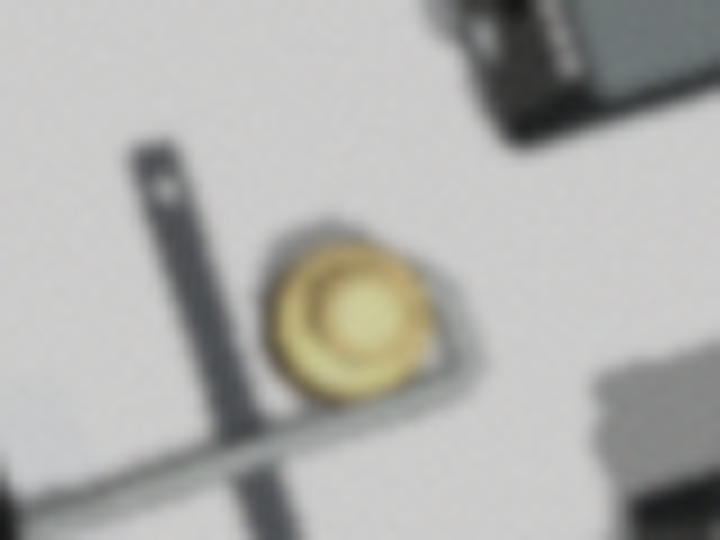

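send_rows:
  series:
    - {"dx": -0.0003,"dy": 0.001,"dz": 0,"ax": 0,"ay": 0,"az": 0,"gripper": 1}
    - {"dx": -0.0002,"dy": 0.0005,"dz": 0,"ax": 0,"ay": 0,"az": 0,"gripper": 1}
    - {"dx": -0.0001,"dy": 0.0005,"dz": 0,"ax": 0,"ay": 0,"az": 0,"gripper": 1}

```text
time: 18.2
tcp_pos: [0.4616, 0.1648, -0.0114]
tcp_rot: [-1.809, -2.569, 0.0]
force: [0.4, -3.0, -2.3]
finger_gap: 0.0166
```

send_rows:
  series:
    - {"dx": -0.0002,"dy": 0.0005,"dz": 0,"ax": 0,"ay": 0,"az": 0,"gripper": 1}
    - {"dx": -0.0001,"dy": 0.0005,"dz": 0,"ax": 0,"ay": 0,"az": 0,"gripper": 1}

```text
time: 18.4
tcp_pos: [0.4613, 0.1657, -0.0114]
tcp_rot: [-1.809, -2.569, 0.0]
force: [1.1, -2.7, -1.4]
finger_gap: 0.0162
```

send_rows:
  series:
    - {"dx": -0.0002,"dy": 0.0005,"dz": 0,"ax": 0,"ay": 0,"az": 0,"gripper": 1}
    - {"dx": -0.0001,"dy": 0.0005,"dz": 0,"ax": 0,"ay": 0,"az": 0,"gripper": 1}

```text
time: 18.6
tcp_pos: [0.461, 0.1667, -0.0114]
tcp_rot: [-1.809, -2.569, 0.0]
force: [1.1, -2.4, -0.4]
finger_gap: 0.0165
```

send_rows:
  series:
    - {"dx": -0.0002,"dy": 0.0005,"dz": 0,"ax": 0,"ay": 0,"az": 0,"gripper": 1}

```text
time: 18.7
tcp_pos: [0.4609, 0.1672, -0.0114]
tcp_rot: [-1.809, -2.569, 0.0]
force: [0.7, -1.6, -1.4]
finger_gap: 0.0164
```

send_rows:
  series:
    - {"dx": -0.0001,"dy": 0.0005,"dz": 0,"ax": 0,"ay": 0,"az": 0,"gripper": 1}

```text
time: 18.8
tcp_pos: [0.4607, 0.1677, -0.0114]
tcp_rot: [-1.809, -2.569, 0.0]
force: [-0.5, -1.9, -0.7]
finger_gap: 0.0164
```

send_rows:
  series:
    - {"dx": -0.0002,"dy": 0.0005,"dz": 0,"ax": 0,"ay": 0,"az": 0,"gripper": 1}

```text
time: 18.9
tcp_pos: [0.4605, 0.1682, -0.0114]
tcp_rot: [-1.809, -2.569, 0.0]
force: [1.3, -1.9, -0.9]
finger_gap: 0.0165
```

```bash
python3 - <<'E'
from h import *
np.set_printoptions(precision=1,suppress=True)
print(w2c(arm.state()["tcp_pos"]))
im=viewer.camera("top")[:,:,::-1];crop(im,310,170,390,230,9,"pics/v3.png")
im=viewer.camera("scene")[:,:,::-1];crop(im,270,180,370,255,8,"pics/v2.png")
E
```

```text
[-239.5  -51.8]
```

View pics/v3.png

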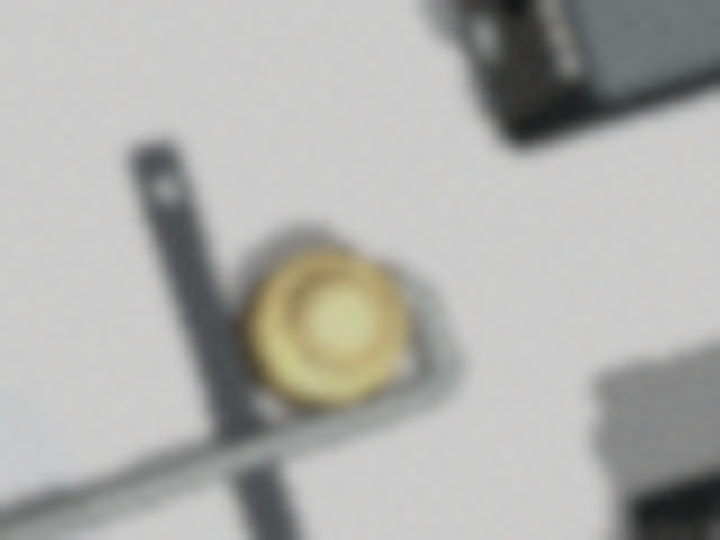

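View pics/v2.png

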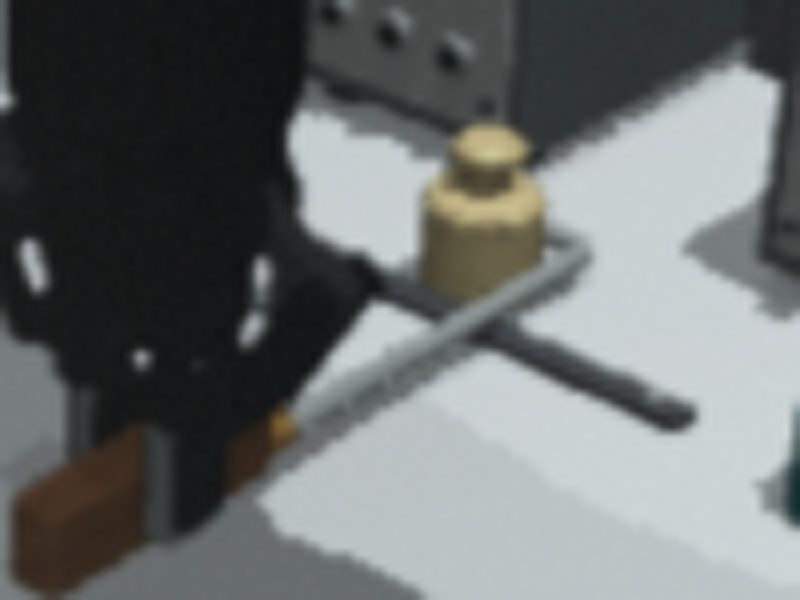

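send_rows:
  series:
    - {"dx": -0.0002,"dy": 0.0005,"dz": 0,"ax": 0,"ay": 0,"az": 0,"gripper": 1}

```text
time: 19.1
tcp_pos: [0.4604, 0.1687, -0.0114]
tcp_rot: [1.809, 2.569, -0.0]
force: [1.4, -2.1, -1.7]
finger_gap: 0.0164
```

send_rows:
  series:
    - {"dx": -0.0001,"dy": 0.0005,"dz": 0,"ax": 0,"ay": 0,"az": 0,"gripper": 1}

```text
time: 19.2
tcp_pos: [0.4603, 0.1691, -0.0114]
tcp_rot: [1.809, 2.568, -0.0]
force: [2.0, -4.3, -1.0]
finger_gap: 0.0169
```

send_rows:
  series:
    - {"dx": -0.0002,"dy": 0.0005,"dz": 0,"ax": 0,"ay": 0,"az": 0,"gripper": 1}

```text
time: 19.3
tcp_pos: [0.4603, 0.1694, -0.0114]
tcp_rot: [1.809, 2.568, -0.0]
force: [3.7, -6.3, -1.8]
finger_gap: 0.0163
```

send_rows:
  series:
    - {"dx": -0.0001,"dy": 0.0005,"dz": 0,"ax": 0,"ay": 0,"az": 0,"gripper": 1}

```text
time: 19.4
tcp_pos: [0.4603, 0.1697, -0.0114]
tcp_rot: [1.809, 2.568, -0.0]
force: [3.9, -8.0, -1.7]
finger_gap: 0.0167
```

send_rows:
  series:
    - {"dx": 0,"dy": 0,"dz": 0,"ax": 0,"ay": 0,"az": 0,"gripper": 1}
    - {"dx": 0,"dy": 0,"dz": 0,"ax": 0,"ay": 0,"az": 0,"gripper": 1}

```text
time: 19.6
tcp_pos: [0.4603, 0.1696, -0.0114]
tcp_rot: [1.809, 2.567, -0.0]
force: [3.9, -5.9, -1.1]
finger_gap: 0.0165
```

send_rows:
  series:
    - {"dx": 0.0003,"dy": -0.001,"dz": 0,"ax": 0,"ay": 0,"az": 0,"gripper": 1}
    - {"dx": 0.0006,"dy": -0.002,"dz": 0,"ax": 0,"ay": 0,"az": 0,"gripper": 1}
    - {"dx": 0.0009,"dy": -0.003,"dz": 0,"ax": 0,"ay": 0,"az": 0,"gripper": 1}
    - {"dx": -0.003,"dy": -0.001,"dz": 0,"ax": 0,"ay": 0,"az": 0,"gripper": 1}
    - {"dx": -0.002,"dy": -0.003,"dz": 0,"ax": 0,"ay": 0,"az": 0,"gripper": 1}

```text
time: 20.1
tcp_pos: [0.4563, 0.1602, -0.0115]
tcp_rot: [-1.808, -2.569, 0.0]
force: [-0.1, 0.8, -1.9]
finger_gap: 0.0167
```

```bash
python3 - <<'E'
from h import *
np.set_printoptions(precision=1,suppress=True)
s=arm.state();print(w2c(s["tcp_pos"]),s["force"])
im=viewer.camera("top")[:,:,::-1];crop(im,310,170,390,230,9,"pics/w3.png")
E
```

```text
[-233.1  -58.3] [-0.1  0.8 -1.9]
```

View pics/w3.png

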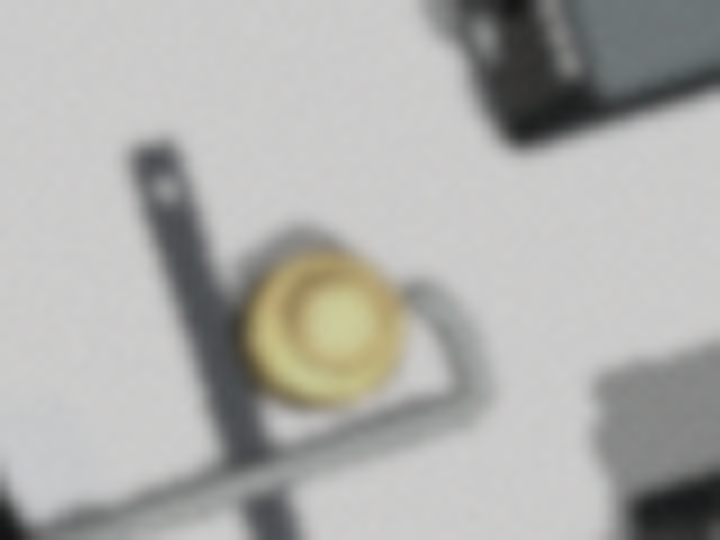

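send_rows:
  series:
    - {"dx": 0.001,"dy": -0.005,"dz": 0,"ax": 0,"ay": 0,"az": 0,"gripper": 1}
    - {"dx": 0,"dy": 0,"dz": 0.01,"ax": 0,"ay": 0,"az": 0,"gripper": 1}
    - {"dx": 0,"dy": 0,"dz": 0.02,"ax": 0,"ay": 0,"az": 0,"gripper": 1}
    - {"dx": 0,"dy": 0,"dz": 0.025,"ax": 0,"ay": 0,"az": 0,"gripper": 1}
    - {"dx": 0,"dy": 0,"dz": 0.025,"ax": 0,"ay": 0,"az": 0,"gripper": 1}

```text
time: 20.65
tcp_pos: [0.4577, 0.155, 0.07]
tcp_rot: [1.809, 2.568, -0.0]
force: [0.5, 0.5, -1.4]
finger_gap: 0.0164
```

send_rows:
  series:
    - {"dx": 0,"dy": 0,"dz": 0.01,"ax": 0,"ay": 0,"az": 0,"gripper": 1}
    - {"dx": 0,"dy": 0.03,"dz": 0,"ax": 0,"ay": 0,"az": 0,"gripper": 1}
    - {"dx": -0.005,"dy": 0.04,"dz": 0,"ax": 0,"ay": 0,"az": 0,"gripper": 1}
    - {"dx": -0.005,"dy": 0.04,"dz": 0,"ax": 0,"ay": 0,"az": 0,"gripper": 1}
    - {"dx": 0,"dy": 0.04,"dz": 0,"ax": 0,"ay": 0,"az": 0,"gripper": 1}

```text
time: 21.15
tcp_pos: [0.4469, 0.3068, 0.0786]
tcp_rot: [-1.808, -2.568, 0.0]
force: [0.5, 0.2, -0.5]
finger_gap: 0.0168
```

send_rows:
  series:
    - {"dx": 0,"dy": 0.04,"dz": 0,"ax": 0,"ay": 0,"az": 0,"gripper": 1}
    - {"dx": 0,"dy": 0,"dz": 0,"ax": 0,"ay": 0,"az": 0,"gripper": 1}
    - {"dx": 0,"dy": 0,"dz": 0,"ax": 0,"ay": 0,"az": 0,"gripper": 1}

```text
time: 21.45
tcp_pos: [0.4473, 0.3455, 0.0781]
tcp_rot: [1.807, 2.57, -0.001]
force: [0.6, -1.1, -1.5]
finger_gap: 0.0164
```

```bash
python3 st.py; python3 - <<'E'
from h import *
cv2.imwrite("pics/x3.png",viewer.camera("top")[:,:,::-1]);cv2.imwrite("pics/x2.png",viewer.camera("scene")[:,:,::-1])
E
```

```text
21.45 [0.4473 0.3455 0.0781] F [ 0.5743 -1.1163 -1.5356] gap 0.016377860956968186 tz [-0.0005 -0.0008 -1.    ] yaw 19.77362896735222 qd 0.025170780577227245
```

View pics/x3.png

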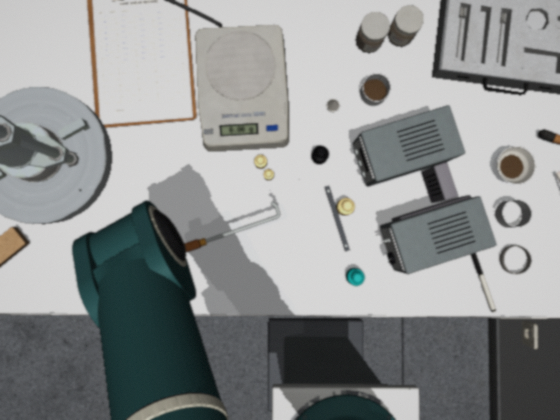

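View pics/x2.png

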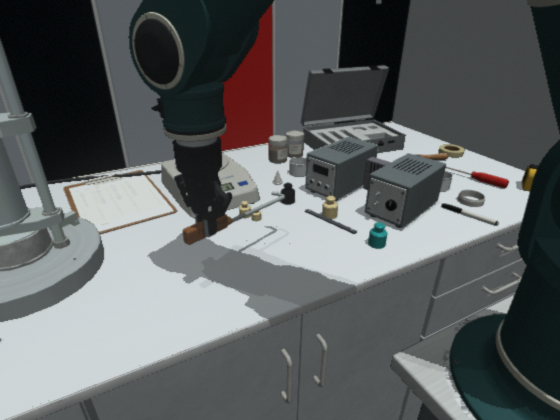

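send_rows:
  series:
    - {"dx": -0.015,"dy": 0,"dz": -0.03,"ax": 0,"ay": 0,"az": 0,"gripper": 1}
    - {"dx": -0.015,"dy": 0,"dz": -0.03,"ax": 0,"ay": 0,"az": 0,"gripper": 1}
    - {"dx": 0,"dy": 0,"dz": -0.015,"ax": 0,"ay": 0,"az": 0,"gripper": 1}
    - {"dx": 0,"dy": 0,"dz": -0.01,"ax": 0,"ay": 0,"az": 0,"gripper": 1}
    - {"dx": 0,"dy": 0,"dz": 0,"ax": 0,"ay": 0,"az": 0,"gripper": 1}

```text
time: 22.05
tcp_pos: [0.4184, 0.3443, -0.007]
tcp_rot: [1.81, 2.567, -0.002]
force: [0.6, -1.8, -1.9]
finger_gap: 0.0165
```

send_rows:
  series:
    - {"dx": 0,"dy": 0,"dz": -0.004,"ax": 0,"ay": 0,"az": 0,"gripper": 1}
    - {"dx": 0,"dy": 0,"dz": -0.004,"ax": 0,"ay": 0,"az": 0,"gripper": 1}
    - {"dx": 0,"dy": 0,"dz": 0,"ax": 0,"ay": 0,"az": 0,"gripper": 1}

```text
time: 22.35
tcp_pos: [0.418, 0.3452, -0.0144]
tcp_rot: [1.809, 2.568, 0.0]
force: [0.0, -0.8, -1.2]
finger_gap: 0.0167
```

send_rows:
  series:
    - {"dx": 0,"dy": 0,"dz": -0.003,"ax": 0,"ay": 0,"az": 0,"gripper": 1}
    - {"dx": 0,"dy": 0,"dz": -0.003,"ax": 0,"ay": 0,"az": 0,"gripper": 1}
    - {"dx": 0,"dy": 0,"dz": 0,"ax": 0,"ay": 0,"az": 0,"gripper": 1}

```text
time: 22.65
tcp_pos: [0.4178, 0.3455, -0.0205]
tcp_rot: [-1.808, -2.569, -0.0]
force: [-0.6, 2.1, 4.0]
finger_gap: 0.0167
```

send_rows:
  series:
    - {"dx": 0,"dy": 0,"dz": -0.002,"ax": 0,"ay": 0,"az": 0,"gripper": 1}
    - {"dx": 0,"dy": 0,"dz": 0,"ax": 0,"ay": 0,"az": 0,"gripper": 1}

```text
time: 22.85
tcp_pos: [0.4178, 0.3454, -0.0225]
tcp_rot: [-1.808, -2.569, -0.0]
force: [-0.4, 3.6, 2.0]
finger_gap: 0.0167
```

Contact with the worktop. Opening the gripper gently, then lifting away.

send_rows:
  series:
    - {"dx": 0,"dy": 0,"dz": 0,"ax": 0,"ay": 0,"az": 0,"gripper": 0.75}
    - {"dx": 0,"dy": 0,"dz": 0,"ax": 0,"ay": 0,"az": 0,"gripper": 0.65}
    - {"dx": 0,"dy": 0,"dz": 0,"ax": 0,"ay": 0,"az": 0,"gripper": 0.6}
    - {"dx": 0,"dy": 0,"dz": 0,"ax": 0,"ay": 0,"az": 0,"gripper": 0.6}
    - {"dx": 0,"dy": 0,"dz": 0,"ax": 0,"ay": 0,"az": 0,"gripper": 0.6}

```text
time: 23.35
tcp_pos: [0.4177, 0.3451, -0.0225]
tcp_rot: [-1.809, -2.568, 0.0]
force: [-0.2, 0.1, -0.2]
finger_gap: 0.0339
```

send_rows:
  series:
    - {"dx": 0,"dy": 0,"dz": 0.01,"ax": 0,"ay": 0,"az": 0,"gripper": 0.6}
    - {"dx": 0,"dy": 0,"dz": 0.03,"ax": 0,"ay": 0,"az": 0,"gripper": 0.6}
    - {"dx": 0,"dy": 0,"dz": 0.04,"ax": 0,"ay": 0,"az": 0,"gripper": 0.6}
    - {"dx": 0,"dy": 0.03,"dz": 0.04,"ax": 0,"ay": 0,"az": 0,"gripper": 0.6}
    - {"dx": 0,"dy": 0.04,"dz": 0.04,"ax": 0,"ay": 0,"az": 0,"gripper": 0.6}

```text
time: 23.85
tcp_pos: [0.4183, 0.4103, 0.1362]
tcp_rot: [1.812, 2.566, 0.002]
force: [1.2, 0.8, -0.4]
finger_gap: 0.0342
```

send_rows:
  series:
    - {"dx": 0,"dy": 0.04,"dz": 0.04,"ax": 0,"ay": 0,"az": 0,"gripper": 0.6}
    - {"dx": 0,"dy": 0.04,"dz": 0.0,"ax": 0,"ay": 0,"az": 0,"gripper": 0.6}
    - {"dx": 0,"dy": 0,"dz": 0,"ax": 0,"ay": 0,"az": 0,"gripper": 0.6}
    - {"dx": 0,"dy": 0,"dz": 0,"ax": 0,"ay": 0,"az": 0,"gripper": 0.6}

```text
time: 24.25
tcp_pos: [0.4174, 0.4861, 0.1685]
tcp_rot: [1.807, 2.569, -0.001]
force: [0.1, -0.0, 0.1]
finger_gap: 0.034
```

```bash
python3 st.py; python3 - <<'E'
from h import *
cv2.imwrite("pics/y3.png",viewer.camera("top")[:,:,::-1]);cv2.imwrite("pics/y2.png",viewer.camera("scene")[:,:,::-1])
E
```

```text
24.25 [0.4174 0.4861 0.1685] F [ 0.0879 -0.0252  0.1117] gap 0.033990729630907206 tz [-0.     -0.0005 -1.    ] yaw 19.74797546476376 qd 0.03266326719467391
```

View pics/y3.png

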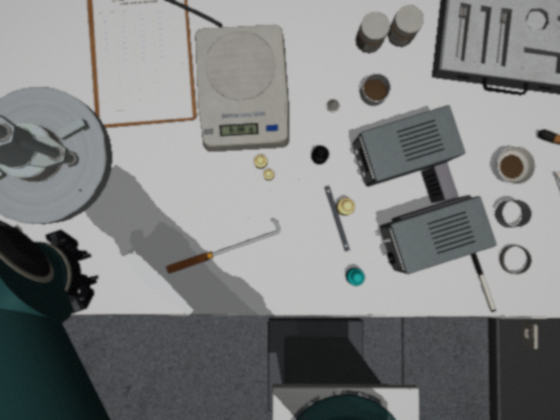

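View pics/y2.png

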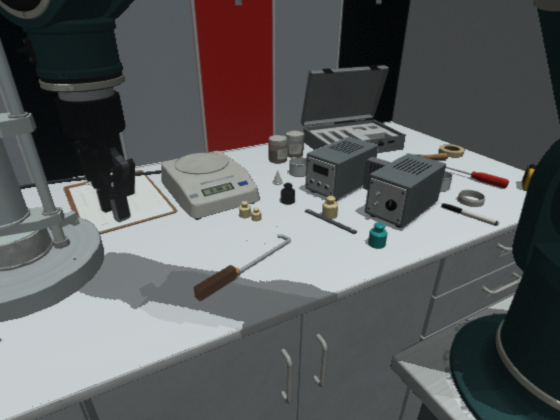

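```bash
python3 - <<'E'
from h import *
im=cv2.imread("pics/y3.png");crop(im,310,170,390,230,9,"pics/z3.png")
np.set_printoptions(precision=1,suppress=True)
print("weight case mm",w2c(px2w("top",346.5,206,.045)),"hook",w2c(px2w("top",277,223,.005)))
print(arm.close_job())
E
```

```text
weight case mm [-58.8 -25.7] hook [-209.6  -14.6]
the job is handed in; nothing more can be done
None
```

The weight is out of the gap and stands upright against the strip. The rod lies flat on the open worktop, and the job is handed in at about 24 s of the 64 s. I got no verdict back, so the end state below is from my own checks.

**What I did:** I took the rod by its handle, carried the hook over the weight and lowered it behind, in front of the duct. I then drew the weight out at about 1.5–3 N. At the strip the wrist force rose to about 9 N, then settled at about 7 N while I held it there. After that I backed the hook off, lifted it clear and laid the rod down.

**Last checks (pictures and position estimates):**
- **Weight:** its middle is about 55–59 mm out from the mouth, against the strip.
- **Rod:** the hook is about 150 mm from the weight and out of the gap. It looks flat; I did not measure its tilt.
- **Other things:** they look undisturbed.

**What failed or disagreed:**
- **First grasp missed:** the fingers closed just above the handle, because the fingertips were about 32 mm higher than the reported TCP. I went lower and the second grasp held.
- **Rod rubbed on the strip:** it sagged about 2° at the hook and rubbed for a short stretch, with the wrist force about 5 N. Raising it 4 mm stopped that.
- **Forces near the limit:** I only saw wrist force at the end of each move call, so I did not see peaks between readings. The highest reading was about 9 N, at the strip, against the 12 N limit.

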